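# Load the hex bar into the lever collet

### The arm

A 6-joint arm with a two-finger parallel gripper is mounted at the origin on the work surface. World frame = base frame: x ahead of the robot, y to its left, z up, the work surface at z = 0. Lengths are in m, angles in rad, forces in N, time in s.
With the tool pointing down it reaches from about 0.325 to 0.75 m from the base axis. Payload 7.6 kg.
Tool frame: the origin (TCP) lies midway between the tips of the shut fingers; the grasp point (between the pads) lies 19 mm behind it; y points along the fingers, z is the direction in which the jaws open and shut, and the axes are right-handed (so a half turn about y gives the same grasp; the last joint's range is limited). The gripper opens to 85 mm and grips with 20 to 120 N. Pads are 22 mm wide; open, the fingers measure 114 mm over their backs; the gripper's body (76 mm by 85 mm) begins 54 mm behind the grasp point. The pads swing forward as they close: fully open they stand 13 mm farther back than shut.
Start: joints at [-1.392, 0.052, 1.401, -0, 1.689, -0.07], TCP at [0.129, -0.509, 0.206] pointing down, gripper open.
Joint ranges: [-2.9, 2.9], [-0.91, 2.17], [0.12, 2.37], [-1.06, 4.2], [0.26, 2.73], [-2.93, 2.93]. Speed limits (rad/s): [2.57, 2.57, 3.01, 3.14, 3.14, 3.14].

### API

Orientations are given as a rotation vector (axis times angle).
In Python, from bench import ctrl gives the robot as it stands.
- The arm moves only by the shell command python3 -m creep 'ROWS' [FORCE]. ROWS is JSON, a list of rows, each a list of 3 entries, a list of its own where there are three numbers: the gripper's target within -1 to 1 (shut at 1, half-way at 0, fully open at -1), then the shift along the tool's x, y, z in m, then the turn, a rotation vector about the tool's x, y, z in degrees. In form: [[grip, [x, y, z], [ax, ay, az]], ...]. A call has 1 to 20 rows; each row is the pose to reach, as a shift and turn from the pose commanded when the call began, along the tool's axes at that moment; what a row does not reach only later rows make up. A row lasts 1/12 s, in which the tool goes at most 41.7 mm and 7.16 degrees, less where a joint would pass 70% of its speed; a pose out of reach is approached as far as the arm can. A call with a gripper value outside its range is refused whole. The fingers move at their own pace and stop on an object; FORCE is the grip in N (left out, the last holds). Time passes only in rows, so rows that repeat a pose let the fingers close. It gives the time, the measured TCP pose, the force and the opening at its end, in the units of the state.
- ctrl.get_state(): the state, without advancing time (a new reading comes with each control period).
- ctrl.read_camera(name): name is "scene" or "top" or "wrist"; returns a dict with "color" (420x560x3 uint8, blue, green, red), "K" (3x3 intrinsics, pixels), "camera_from_world" (4x4, takes a point from world to camera coordinates); the wrist camera has in their place "tool_from_camera" (4x4, takes a point from camera to tool coordinates, whose origin is the TCP and whose axes are the tool frame's). Camera axes: x right, y up, looking along -z (the intrinsics and any distortion apply to the point x, -y, -z); pixel columns grow to the right and rows downward; lengths in m; the calibration is good to about 2 mm. A picture is of the moment at which its call begins: read the wrist's pose just before it. There is no depth.
- ctrl.sign_off(): hands the job in, once; it reports no verdict.
Trained networks look in a picture, given as the dict that the camera call returned (one of the last four; its "shot" number tells which), for a name from the list of things; names that differ only in an ending like _2 or _b are one class to them, and where a whole thing is asked for, a point or a joint stands for the part that bears it (a point fixed in the world has none). Each returns a list of dicts, best first, with "confidence" (0 to 1); they miss things now and then, are a little off and sometimes report something else, mostly with a low value. They report only what shows in the picture. A call takes as long as a camera call. They do not tell look-alikes from the thing itself.
- ctrl.search_frame(picture, query): "location" ([x, y, z] in m, in world coordinates, good to about 4 mm: the middle of the surface that is visible of it).
- ctrl.regions_of(picture, query): "region" (420x560 bool, what is visible of it).
The state is a dict: "clock": time; "joint_pos": joint angles; "joint_vel": joint speeds; "effort": joint torques, N m; "ee_pos": TCP position; "tool_rot": TCP orientation; "contact_force": force on the tool from outside, world axes, zero at the start; "torque": the same for the moment, N m; "finger_gap": opening from 0.0 (shut) to 1.0 (fully open).
Only numpy, scipy, OpenCV 4.12 (cv2) and the standard library are available. Lean on these libraries where they do the work, as an engineer would, in place of code of your own. Each camera call takes 0.05 s, during which the arm holds its last target.

### The job

Take the hexagonal bar from the V-rack and feed it into the open hexagonal collet until its end rests on the depth stop hidden inside, feeling for the stop gently so that it is not pushed out of its setting. Let go of the bar, leaving it against the stop, and then press the collet lever fully down to clamp it. Leave the round bars and everything else on the bench where they are.

Things in the scene. Friction and masses are not known exactly. Their poses are not given: they have to be found in the camera images.
- hex_bar_mid (a point): Middle (on the axis, half-way along) of the loose hexagonal aluminium bar: 20 mm across flats, 170 mm long, 0.11 to 0.22 kg, both ends alike. y runs along it. It lies level in one of the three rack places with two flats upright, facing its local +x and -x (grasp these from above), and a corner up.
- hex_end_a (a point): Centre of the end face of the hex bar at its local +y end, 85 mm from the middle.
- hex_end_b (a point): Centre of the end face of the hex bar at its local -y end, 85 mm from the middle.
- rack: Fixed V-rack, origin under its centre. Base plate 215 (x) by 150 (y) by 8 mm; two rails 12 mm thick at local y = -62 and +62 mm, up to 44 mm high, with V-notches at local x = -68, 0, +68 mm. Bars lie along local y, middles within 6 mm of local y = 0, the hex bar's axis 42 mm above the bench; between the rails they are free underneath down to the plate.
- round_thick: Round aluminium bar, 22 mm diameter, 150 mm long, in the rack, origin at its middle; leave it alone.
- round_thin: Round aluminium bar, 14 mm diameter, 170 mm long, in the rack, origin at its middle; leave it alone.
- collet_mouth (a point): Centre of the collet's mouth on the bore axis, 75 mm above the bench. Its y axis is the feed direction: the bar goes in level along local +y. A funnel 14 mm long, 4 mm wider per side at the mouth, leads to the hexagonal bore, 22 mm across flats, which has two flats upright, as the bar has in the rack.
- collet: The fixed collet fixture with a hidden depth stop: a 16 mm rod on the bore axis whose face lies 60 to 85 mm inside the mouth, set differently each time; held by friction only, it slips if pushed with more than about 12 N. Origin under its centre, axes as the mouth's. Base plate 150 by 160 by 14 mm; grey casing 100 mm wide (x), 110 mm long (y, from 12 mm behind the mouth), 114 mm high.
- lever (a joint): Collet lever angle (rad): 0 to 0.2 at the start (open, steeply up), 1.15 fully down (closed). It swings about an axis parallel to the bore and points to the collet's local -x side, at 74 degrees above level minus the joint value. Stays where left; takes about 3 N at the knob, 5 to 15 N near the end, where a hidden eccentric presses the bar to the bore's +x side.
- lever_pivot (a point): Point on the lever's swing axis in the plane in which the lever moves: beyond the back end of the casing, 145 mm along local +y from the mouth and 31 mm to local -x, 75 mm above the bench. Axes as those of the collet mouth.
- lever_knob (a point): Centre of the black ball knob, 28 mm diameter, at the lever's end, 104 mm from the pivot; the lever's bar is 12 mm thick.
- spanner: Open spanner lying on the bench; leave it alone.
- hex_key: L-shaped hex key, 8 mm thick, lying on the bench between rack and collet; leave it alone.
- spare_collet: Spare steel collet, 40 mm wide, 55 mm high, standing on the bench beyond the space between rack and collet; origin under its centre; leave it alone.
- screwdriver: Screwdriver lying on the bench near the robot; leave it alone.
- carton: Small cardboard box, 90 by 70 by 45 mm; leave it alone.
- oil_bottle: White oil bottle, 50 mm wide, 130 mm high; leave it alone.
Things that resemble listed ones, but are neither listed nor needed, are in the scene too. Leave any black look-alike of the part that bears hex_bar_mid alone.

How it is judged:
On the way, in this order (a step that is already met when the one before it is completed fails the run):
1. the hex bar is in the open collet with its end on the depth stop (within 2 mm) (distance between any of hex_end_a, hex_end_b and stop_c0 below 0.0122 m and value of joint lever below 0.4 rad), for 0.2 s.
2. the lever is pressed fully down, with the bar let go (value of joint lever above 1.07 rad and contact force between the fingers and hex_bar below 0.1 N), for 0.2 s.
At the end, for the whole second after the job is handed in: The hex bar is in the collet with its end within 2 mm of the depth stop (stop_c0 is the middle of the 20 mm long stop rod, so touching reads 10 mm), at rest and let go, and the lever is fully down (joint above 1.07 of 1.15 rad) (distance between any of hex_end_a, hex_end_b and stop_c0 below 0.0122 m and value of joint lever above 1.07 rad and linear speed of hex_bar below 0.01 m/s).
It fails at once if the depth stop is pushed more than 4 mm out of its setting (distance of stop_c0 from where it was at the start of the episode above 0.004 m).
It fails at once if a round bar is moved by more than 20 mm (distance of any of round_thick, round_thin from where it was at the start of the episode above 0.02 m).
It fails at once if another thing on the bench is moved by more than 30 mm (distance of any of spanner, hex_key, spare_collet, screwdriver, carton, oil_bottle from where it was at the start of the episode above 0.03 m).
It also fails if it takes over 67 s, if anything falls off the work surface, if the arm or the gripper's body presses on something with over 40 N, if the wrist force passes 120 N, or if a joint passes its speed limit or range.

## Working session

There is one attempt and no reset: what is moved stays moved. The work goes in short steps, Python scripts to look and compute and a shell command to move; the robot and the scene stay as the last step left them, time stands still between calls to the robot, and variables do not carry over. Pictures are saved under pics/ and viewed, and the job is handed in when it is done.

```bash
mkdir -p pics; ls; python3 - <<'E'
from bench import ctrl
import cv2
s=ctrl.get_state(); print({k:(v if isinstance(v,float) else [round(float(q),4) for q in __import__('numpy').ravel(v)]) for k,v in s.items()})
for n in ["scene","top"]:
    p=ctrl.read_camera(n); cv2.imwrite(f"pics/{n}0.png",p["color"])
    print(n,p["K"],p["camera_from_world"], p.keys())
    for q in ["hex_bar_mid","rack","round_thick","round_thin","collet","lever","lever_knob","collet_mouth","hex_key","spare_collet"]:
        try:
            print(q,[( [round(float(x),4) for x in d["location"]],round(d["confidence"],2)) for d in ctrl.search_frame(p,q)])
        except Exception as e: print(q,e)
E
```

```text
pics
{'clock': 0.0, 'joint_pos': [-1.3923, 0.0529, 1.4017, 0.0, 1.6886, -0.0703], 'joint_vel': [-0.0019, 0.0002, 0.0003, 0.0004, 0.0003, -0.0003], 'effort': [0.0001, -38.1666, -36.0191, -0.0, 0.0063, 0.0], 'ee_pos': [0.1293, -0.5085, 0.2052], 'tool_rot': [-0.2613, 2.0907, -2.0874], 'contact_force': [0.4767, 0.184, 0.0542], 'torque': [0.032, 0.0509, -0.0009], 'finger_gap': 0.9978954259949858}
scene [[446.63864838   0.         278.57175888]
 [  0.         446.63864838 205.96779662]
 [  0.           0.           1.        ]] [[ 0.39763143  0.91753985 -0.00314226 -0.15328107]
 [-0.53942171  0.23653511  0.80813078  0.19467636]
 [ 0.74223545 -0.3196432   0.58899471 -1.61447454]
 [ 0.          0.          0.          1.        ]] dict_keys(['color', 'K', 'camera_from_world', 'shot'])
hex_bar_mid [([0.3276, 0.1803, 0.0175], 0.76), ([0.4521, -0.2449, 0.0511], 0.66), ([0.2535, -0.2501, 0.0183], 0.62)]
rack [([0.5561, -0.2544, 0.01], 0.79), ([0.4484, -0.2441, 0.0555], 0.66)]
round_thick [([0.5841, -0.2575, 0.049], 0.55)]
round_thin [([0.5199, -0.2572, 0.0413], 0.68), ([0.7892, 0.0898, 0.0775], 
[... 695 characters left out ...]
'shot'])
hex_bar_mid [([0.3278, 0.1861, 0.0224], 0.85), ([0.249, -0.2513, 0.0164], 0.83), ([0.4468, -0.2418, 0.0466], 0.55)]
rack [([0.5076, -0.2505, 0.0096], 0.73)]
round_thick [([0.5792, -0.2588, 0.0517], 0.65)]
round_thin [([0.5158, -0.251, 0.0459], 0.7)]
collet [([0.5812, 0.1862, 0.1136], 0.64), ([0.447, -0.0049, 0.0055], 0.52)]
lever [([0.5249, 0.2628, 0.1728], 0.65)]
lever_knob [([0.5252, 0.2594, 0.1726], 0.66), ([0.4449, -0.2367, 0.0505], 0.4), ([0.8051, -0.0681, 0.0108], 0.33)]
collet_mouth [([0.5795, 0.1854, 0.1131], 0.84), ([0.5801, -0.2589, 0.0519], 0.52)]
hex_key [([0.4446, -0.0061, 0.0084], 0.65)]
spare_collet [([0.5782, -0.2578, 0.0537], 0.58), ([0.6802, -0.047, 0.0494], 0.55)]
```

View pics/scene0.png

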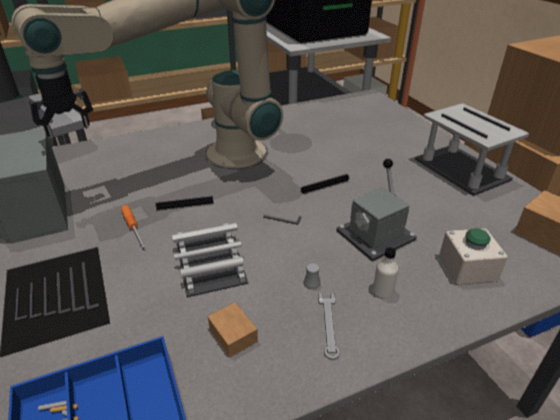

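View pics/top0.png

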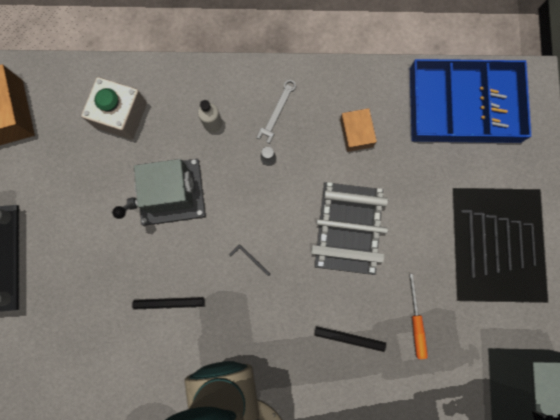

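Scene: the rack (top view about 350,228) holds a light bar at (347,254), a thin bar at (352,227) and a thick bar at (356,199). There are two black bars on the bench at (168,302) and (350,338). The collet is at (165,185) with its mouth facing the rack, and the knob is at (119,212). The silver bar at (347,254) is the only candidate in the rack with hexagonal flats, so I'll confirm it in a crop.

```bash
python3 - <<'E'
import cv2, numpy as np
a=cv2.imread("pics/scene0.png")[215:295,165:255]; b=cv2.imread("pics/top0.png")[175:280,305:395]
a=cv2.resize(a,(390,347),interpolation=cv2.INTER_CUBIC); b=cv2.resize(b,(390,455),interpolation=cv2.INTER_CUBIC)
o=np.zeros((455,790,3),np.uint8); o[:347,:390]=a; o[:,400:]=b; cv2.imwrite("pics/crop1.png",o)
a=cv2.imread("pics/scene0.png")[150:255,330:420]; b=cv2.imread("pics/top0.png")[145:235,105:210]
a=cv2.resize(a,(390,455),interpolation=cv2.INTER_CUBIC); b=cv2.resize(b,(400,343),interpolation=cv2.INTER_CUBIC)
o=np.zeros((455,800,3),np.uint8); o[:,:390]=a; o[:343,400:]=b; cv2.imwrite("pics/crop2.png",o)
E
```

```text
(no output)
```

View pics/crop1.png

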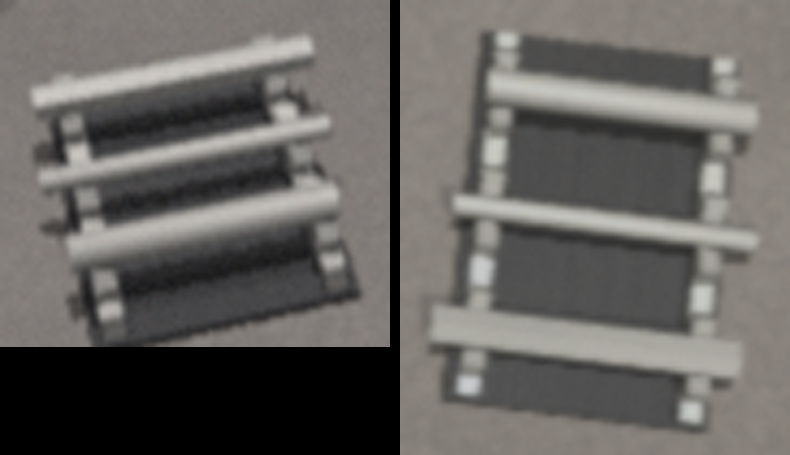

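View pics/crop2.png

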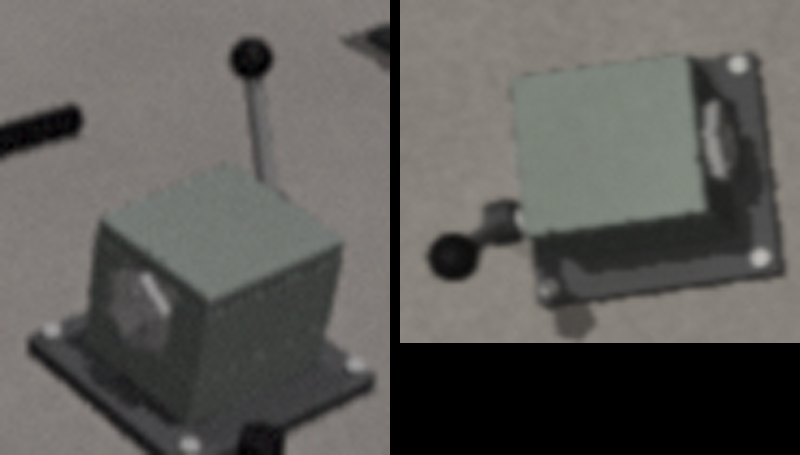

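The crop confirms it: the bar at top-view (347,254) shows flat facets with a ridge along it, while the other two are smoothly round, thin at (352,227) and thick at (356,199). The two black look-alikes lie on the bench, outside the rack. The collet's silver mouth is at top-view (188,180), on the side towards the rack.

```bash
cat > h.py <<'E'
import numpy as np, cv2
from scipy.spatial.transform import Rotation as R
TOPK=np.array([[458.332417,0,277.00235577],[0,458.332417,215.44460697],[0,0,1]])
TOPM=np.array([[0.01680712,-0.99980795,-0.01007888,-0.07999635],[0.9888712,0.01513128,0.1480027,-0.53606785],[-0.14782176,-0.01245421,0.9889356,-1.0690728],[0,0,0,1]])
SK=np.array([[446.63864838,0,278.57175888],[0,446.63864838,205.96779662],[0,0,1]])
SM=np.array([[0.39763143,0.91753985,-0.00314226,-0.15328107],[-0.53942171,0.23653511,0.80813078,0.19467636],[0.74223545,-0.3196432,0.58899471,-1.61447454],[0,0,0,1]])
def unp(K,M,uv,z):
    c2w=np.linalg.inv(M); d=np.array([(uv[0]-K[0,2])/K[0,0],-(uv[1]-K[1,2])/K[1,1],-1.])
    w=c2w[:3,:3]@d; o=c2w[:3,3]; return o+w*(z-o[2])/w[2]
def proj(K,M,p):
    c=M[:3,:3]@np.asarray(p)+M[:3,3]; return np.array([K[0,0]*c[0]/-c[2]+K[0,2],K[1,1]*-c[1]/-c[2]+K[1,2]])
def tool(s): # world_from_tool
    T=np.eye(4); T[:3,:3]=R.from_rotvec(s["tool_rot"]).as_matrix(); T[:3,3]=s["ee_pos"]; return T
def wristM(s,p): return np.linalg.inv(tool(s)@p["tool_from_camera"])
E
python3 - <<'E'
from h import *
np.set_printoptions(precision=4,suppress=True)
for uv in [(134.4,166.5),(180.6,160.2),(185.3,200.6),(138.3,206.9)]: print("case",unp(TOPK,TOPM,uv,.114))
for uv in [(199,158.6),(205.5,216.4),(141.7,225)]: print("base",unp(TOPK,TOPM,uv,.014))
for uv in [(312.4,250.7),(383.5,258.1)]: print("bar",unp(TOPK,TOPM,uv,.047))
print("knob",[unp(TOPK,TOPM,(119,212),z) for z in (.16,.175)])
# rack notch rails
print(R.from_rotvec([-0.2613,2.0907,-2.0874]).as_matrix())
E
```

```text
case [0.6349 0.2573 0.114 ]
case [0.6513 0.1516 0.114 ]
case [0.557  0.1364 0.114 ]
case [0.5409 0.2425 0.114 ]
base [0.6833 0.1284 0.014 ]
base [0.536  0.1061 0.014 ]
base [0.5121 0.2633 0.014 ]
bar [ 0.4529 -0.1569  0.047 ]
bar [ 0.4381 -0.3249  0.047 ]
knob [array([0.5216, 0.2689, 0.16  ]), array([0.5193, 0.2635, 0.175 ])]
[[-0.9692 -0.0002  0.2463]
 [-0.2463  0.0016 -0.9692]
 [-0.0002 -1.     -0.0016]]
```

```bash
python3 -m creep '[[-1,[-0.03,0,-0.012],[0,-6,0]],[-1,[-0.06,0,-0.025],[0,-12,0]],[-1,[-0.09,0,-0.037],[0,-18,0]],[-1,[-0.12,0,-0.05],[0,-24,0]],[-1,[-0.15,0,-0.061],[0,-30,0]],[-1,[-0.18,0,-0.073],[0,-36,0]],[-1,[-0.21,0,-0.085],[0,-42,0]],[-1,[-0.24,0,-0.098],[0,-48,0]],[-1,[-0.27,0,-0.11],[0,-54,0]],[-1,[-0.3,0,-0.122],[0,-60,0]],[-1,[-0.33,0,-0.134],[0,-66,0]],[-0.2,[-0.36,0,-0.146],[0,-70.7,0]],[-0.2,[-0.36,0,-0.146],[0,-70.7,0]],[-0.2,[-0.36,0,-0.146],[0,-70.7,0]],[-0.2,[-0.36,0,-0.146],[0,-70.7,0]]]' 80
python3 - <<'E'
from bench import ctrl
from h import *
np.set_printoptions(precision=4,suppress=True)
s=ctrl.get_state(); p=ctrl.read_camera("wrist"); cv2.imwrite("pics/w1.png",p["color"])
print(p["K"],p["tool_from_camera"],s["ee_pos"],tool(s)[:3,:3],s["finger_gap"],s["contact_force"])
np.savez("w1.npz",K=p["K"],M=wristM(s,p))
for q in ["hex_bar_mid","rack"]:
    print(q,[(d["location"],round(d["confidence"],2)) for d in ctrl.search_frame(p,q)])
E
```

```text
clock: 2.35
ee_pos: [0.442, -0.2789, 0.2059]
tool_rot: [-1.166, 1.275, -1.274]
contact_force: [-1.1, -0.6, -0.4]
finger_gap: 0.603
[[362.6668   0.     282.0477]
 [  0.     362.6668 213.363 ]
 [  0.       0.       1.    ]] [[ 0.0009 -0.9517 -0.307  -0.0783]
 [-0.0007  0.307  -0.9517 -0.168 ]
 [ 1.      0.001  -0.0004 -0.0007]
 [ 0.      0.      0.      1.    ]] [ 0.442  -0.2789  0.2059] [[-0.0886 -0.0005  0.9961]
 [-0.9961 -0.0002 -0.0886]
 [ 0.0002 -1.     -0.0005]] 0.6027735664740554 [-1.143  -0.5775 -0.4245]
hex_bar_mid [([0.4508, -0.2247, 0.0546], 0.91), ([0.2543, -0.2419, 0.0194], 0.86)]
rack [([0.5009, -0.2396, 0.0107], 0.81)]
```

View pics/w1.png

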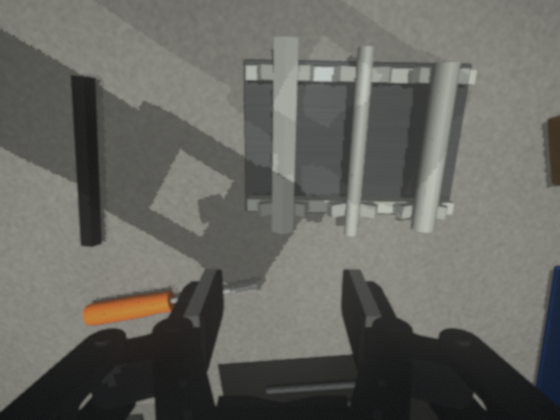

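The wrist view shows the hex bar from (286,38) to (283,233), clear of the thin bar at (360,140). I'll measure its axis from the network's region mask.

```bash
python3 - <<'E'
from bench import ctrl
from h import *
np.set_printoptions(precision=4,suppress=True)
s=ctrl.get_state(); p=ctrl.read_camera("wrist"); M=wristM(s,p);K=p["K"]
rs=ctrl.regions_of(p,"hex_bar_mid")
for r in rs:
    m=r["region"]; v,u=np.nonzero(m); print(r["confidence"],u.min(),u.max(),v.min(),v.max(),m.sum())
    if abs(u.mean()-285)>20: continue
    for row in range(45,232,20):
        c=np.nonzero(m[row])[0]
        if len(c): 
            a=unp(K,M,(c[0],row),.0478);b=unp(K,M,(c[-1]+1,row),.0478); print(row,c[0],c[-1],a[:2],b[:2],"mid",(a+b)[:2]/2,"w",np.linalg.norm(a-b))
    print("ends",unp(K,M,(286,v.min()),.047),unp(K,M,(283,v.max()+1),.047))
g=p["color"]; cv2.imwrite("pics/w1c.png",cv2.resize(g[20:250,225:355],None,fx=2.6,fy=2.6,interpolation=cv2.INTER_CUBIC))
T=tool(s); print(T[:3,3])
E
```

```text
0.91 272 298 36 232 4589
45 275 298 [ 0.446  -0.1609] [ 0.4657 -0.1627] mid [ 0.4558 -0.1618] w 0.019734391442962452
65 273 297 [ 0.4429 -0.176 ] [ 0.4637 -0.1779] mid [ 0.4533 -0.1769] w 0.020879917155236315
85 274 298 [ 0.4422 -0.1917] [ 0.4633 -0.1937] mid [ 0.4527 -0.1927] w 0.02121372258919306
105 274 297 [ 0.4406 -0.2079] [ 0.4612 -0.2098] mid [ 0.4509 -0.2089] w 0.02069591049856282
125 273 296 [ 0.438  -0.2246] [ 0.459  -0.2265] mid [ 0.4485 -0.2255] w 0.021037522791918162
145 273 295 [ 0.4363 -0.2418] [ 0.4568 -0.2437] mid [ 0.4465 -0.2428] w 0.020499370831723797
165 273 295 [ 0.4346 -0.2597] [ 0.4553 -0.2616] mid [ 0.4449 -0.2607] w 0.020849382657583168
185 272 294 [ 0.4318 -0.2781] [ 0.4529 -0.28  ] mid [ 0.4424 -0.2791] w 0.021211460265969505
205 273 293 [ 0.4308 -0.2973] [ 0.4505 -0.2991] mid [ 0.4407 -0.2982] w 0.019709352549263072
225 273 293 [ 0.4289 -0.3172] [ 0.4489 -0.319 ] mid [ 0.4389 -0.3181] w 0.020064042164352192
ends [ 0.4556 -0.155   0.047 ] [ 0.4376 -0.3265  0.047 ]
0.77 71 102 75 246 3943
[ 0.4416 -0.2795  0.2061]
```

View pics/w1c.png

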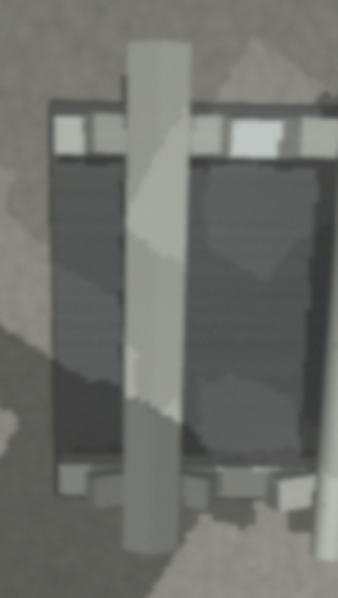

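```bash
python3 -m creep '[[-0.2,[-0.005,0.03,0.001],[0,0.9,0]],[-0.2,[-0.005,0.06,0.001],[0,0.9,0]],[-0.2,[-0.005,0.09,0.001],[0,0.9,0]],[-0.2,[-0.005,0.12,0.001],[0,0.9,0]],[-0.2,[-0.005,0.14,0.001],[0,0.9,0]],[-0.2,[-0.005,0.155,0.001],[0,0.9,0]],[-0.2,[-0.005,0.17,0.001],[0,0.9,0]],[-0.2,[-0.005,0.183,0.001],[0,0.9,0]],[-0.2,[-0.005,0.183,0.001],[0,0.9,0]],[-0.2,[-0.005,0.183,0.001],[0,0.9,0]]]' 80
python3 - <<'E'
from bench import ctrl
from h import *
p=ctrl.read_camera("wrist"); cv2.imwrite("pics/w2.png",p["color"])
E
```

```text
clock: 3.43
ee_pos: [0.4431, -0.274, 0.0228]
tool_rot: [-1.158, 1.287, -1.285]
contact_force: [0.1, -0.4, -0.3]
finger_gap: 0.6
```

View pics/w2.png

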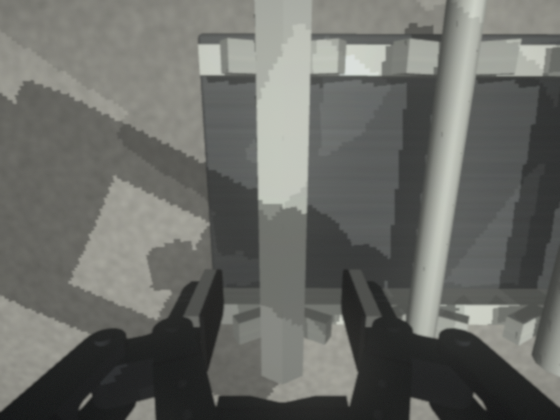

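The fingers at (220,300) and (342,300) straddle the bar, which is centred at column 282 and parallel to the jaws. Closing, then lifting.

```bash
python3 -m creep '[[1,[0,0,0],[0,0,0]],[1,[0,0,0],[0,0,0]],[1,[0,0,0],[0,0,0]],[1,[0,0,0],[0,0,0]],[1,[0,0,0],[0,0,0]],[1,[0,0,0],[0,0,0]],[1,[0,0,0],[0,0,0]]]' 80
python3 -m creep '[[1,[0,-0.01,0],[0,0,0]],[1,[0,-0.025,0],[0,0,0]],[1,[0,-0.045,0],[0,0,0]],[1,[0,-0.07,0],[0,0,0]],[1,[0,-0.1,0],[0,0,0]],[1,[0,-0.127,0],[0,0,0]],[1,[0,-0.127,0],[0,0,0]],[1,[0,-0.127,0],[0,0,0]]]'
python3 - <<'E'
from bench import ctrl
from h import *
np.set_printoptions(precision=4,suppress=True)
s=ctrl.get_state(); p=ctrl.read_camera("wrist"); cv2.imwrite("pics/w3.png",p["color"])
p=ctrl.read_camera("scene"); cv2.imwrite("pics/s3.png",p["color"]); print(s["contact_force"],s["torque"],s["ee_pos"])
E
```

```text
clock: 4.07
ee_pos: [0.4444, -0.2751, 0.0271]
tool_rot: [-1.159, 1.282, -1.289]
contact_force: [-10.1, 2.7, 23.3]
finger_gap: -0.001
clock: 4.73
ee_pos: [0.4446, -0.2744, 0.1522]
tool_rot: [-1.157, 1.281, -1.289]
contact_force: [-0.9, -0.6, -0.0]
finger_gap: -0.001
[-0.9382 -0.6246 -0.0358] [-0.0513  0.0334  0.0121] [ 0.4446 -0.2744  0.1522]
```

View pics/w3.png

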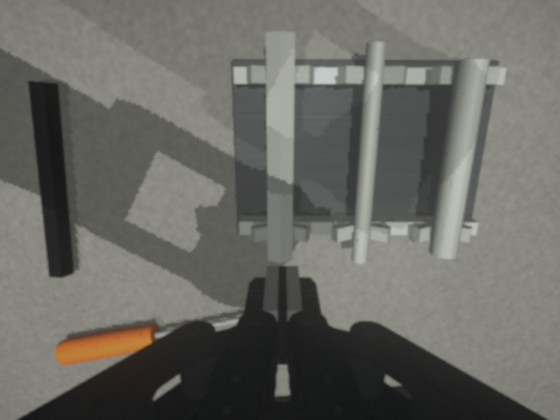

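View pics/s3.png

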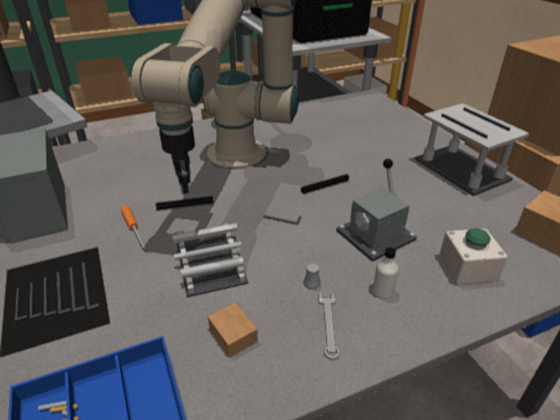

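The grasp missed: the jaws are fully shut and the bar is still in the rack at (280,150), wrist view. Looking closer at why.

```bash
python3 - <<'E'
from h import *
from bench import ctrl
a=cv2.imread("pics/w3.png")[20:300,215:345]; b=cv2.imread("pics/s3.png")[140:300,150:260]; c=cv2.imread("pics/scene0.png")[215:295,165:255]
o=np.zeros((600,800,3),np.uint8)
a=cv2.resize(a,(270,582),interpolation=cv2.INTER_CUBIC);o[:582,:270]=a
b=cv2.resize(b,(412,600),interpolation=cv2.INTER_CUBIC);o[:600,280:692]=b
cv2.imwrite("pics/c3.png",o)
np.set_printoptions(precision=4,suppress=True)
s=ctrl.get_state(); p=ctrl.read_camera("wrist"); M=wristM(s,p);K=p["K"]
for r in ctrl.regions_of(p,"hex_bar_mid"):
    m=r["region"]; v,u=np.nonzero(m); print(r["confidence"],u.min(),u.max(),v.min(),v.max())
    if abs(u.mean()-280)>20: continue
    for row in range(45,250,40):
        c=np.nonzero(m[row])[0]
        if len(c): 
            a=unp(K,M,(c[0],row),.0478);b=unp(K,M,(c[-1]+1,row),.0478); print(row,c[0],c[-1],"mid",(a+b)[:2]/2,"w",np.linalg.norm(a-b))
E
```

```text
0.9 30 74 83 279
0.61 268 297 32 265
45 269 297 mid [ 0.4553 -0.1626] w 0.019688961774847705
85 268 297 mid [ 0.4523 -0.188 ] w 0.021017089821726155
125 269 295 mid [ 0.4491 -0.2151] w 0.01953813175619541
165 271 295 mid [ 0.4468 -0.2442] w 0.01870668290630145
205 270 294 mid [ 0.4428 -0.2752] w 0.019365994488463146
245 270 294 mid [ 0.4393 -0.3085] w 0.02007343094199357
```

View pics/c3.png

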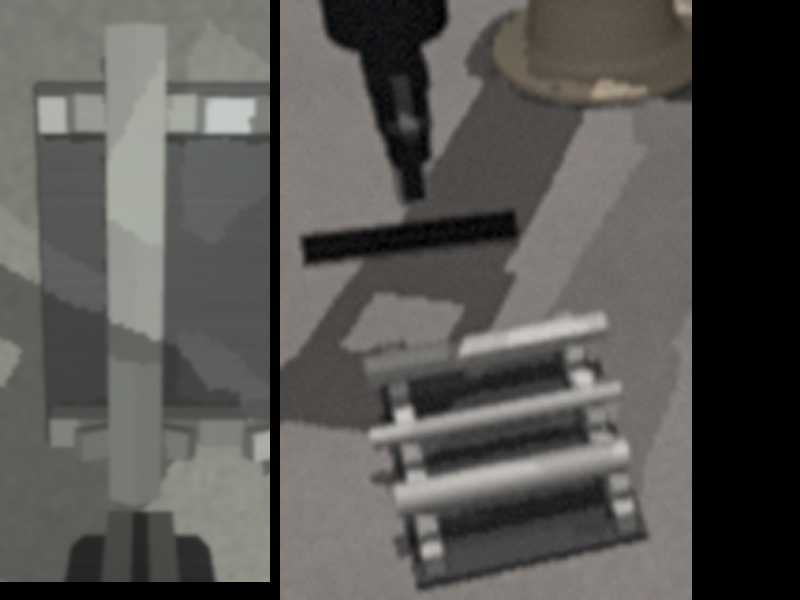

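```bash
python3 - <<'E'
from h import *
print(proj(SK,SM,[.4446,-.2744,.1522]),proj(TOPK,TOPM,[.4446,-.2744,.1522]))
for e in [(.4557,-.156,.042),(.4376,-.3255,.042),(.4446,-.2744,.042)]: print(proj(SK,SM,e))
E
```

```text
[186.29056351 200.74679773] [370.59270986 251.91160499]
[235.69757496 226.07489511]
[171.58816847 238.44939689]
[191.53307662 234.97354861]
```

The bar hasn't moved. The tips in the scene view, at about (185,193), sit higher than the reported TCP projects, (186,201), so the fingers seem to have closed on top of the bar. Checking the tips from several cameras.

```bash
python3 - <<'E'
from h import *
from bench import ctrl
T=ctrl.read_camera("top")["color"]; cv2.imwrite("pics/t3.png",T)
S=cv2.imread("pics/s3.png"); W=cv2.imread("pics/w3.png")
o=np.zeros((560,800,3),np.uint8)
o[:,:260]=cv2.resize(S[150:215,170:200],(260,560),interpolation=cv2.INTER_CUBIC)
o[:330,270:530]=cv2.resize(W[250:335,245:320],(260,330),interpolation=cv2.INTER_CUBIC)
o[:400,540:]=cv2.resize(T[200:300,320:400],(260,400),interpolation=cv2.INTER_CUBIC)
cv2.imwrite("pics/c4.png",o)
E
```

```text
(no output)
```

View pics/c4.png

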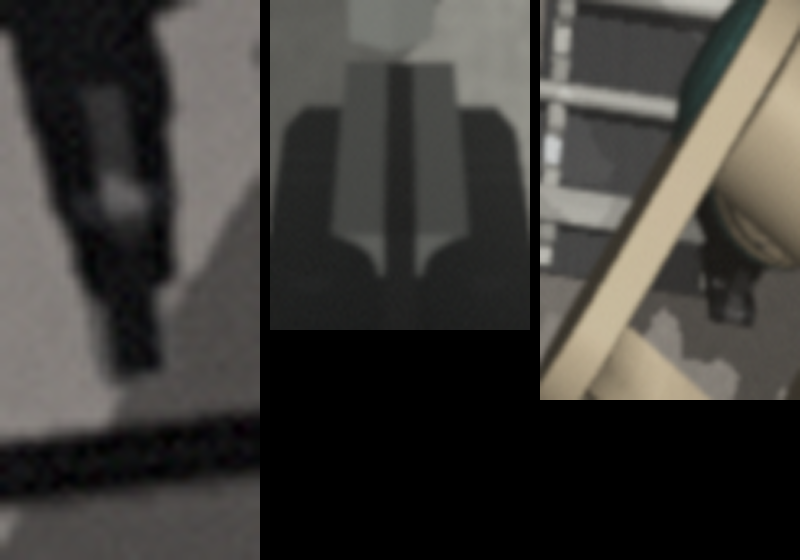

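View pics/t3.png

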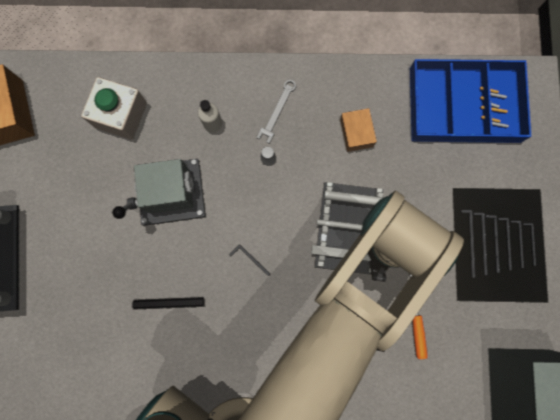

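Cross-check: the wrist view (tip at row 266), the scene view and the contact height all agree. The real finger tips sit about 26 mm behind the reported TCP, so the grasp has to go that much lower. I'll reopen and go down in stages, watching the force.

```bash
python3 -m creep '[[-0.2,[0,0,-0.001],[0,0,0]],[-0.2,[0,0,-0.001],[0,0,0]],[-0.2,[0,0,-0.001],[0,0,0]],[-0.2,[0,0,-0.001],[0,0,0]],[-0.2,[0,0.03,-0.001],[0,0,0]],[-0.2,[0,0.06,-0.001],[0,0,0]],[-0.2,[0,0.09,-0.001],[0,0,0]],[-0.2,[0,0.11,-0.001],[0,0,0]],[-0.2,[0,0.12,-0.001],[0,0,0]],[-0.2,[0,0.13,-0.001],[0,0,0]],[-0.2,[0,0.14,-0.001],[0,0,0]],[-0.2,[0,0.14,-0.001],[0,0,0]]]'
python3 - <<'E'
from bench import ctrl
from h import *
p=ctrl.read_camera("wrist"); cv2.imwrite("pics/w4.png",p["color"])
p=ctrl.read_camera("scene"); cv2.imwrite("pics/s4.png",cv2.resize(p["color"][150:290,140:260],None,fx=4,fy=4))
E
```

```text
clock: 5.98
ee_pos: [0.4423, -0.2735, 0.0089]
tool_rot: [-1.159, 1.287, -1.284]
contact_force: [-0.3, 0.3, -0.5]
finger_gap: 0.597
```

View pics/w4.png

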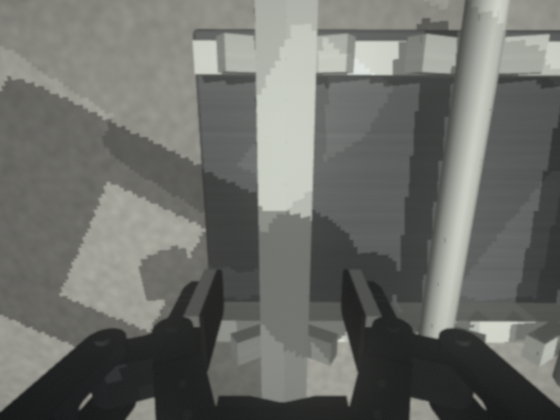

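View pics/s4.png

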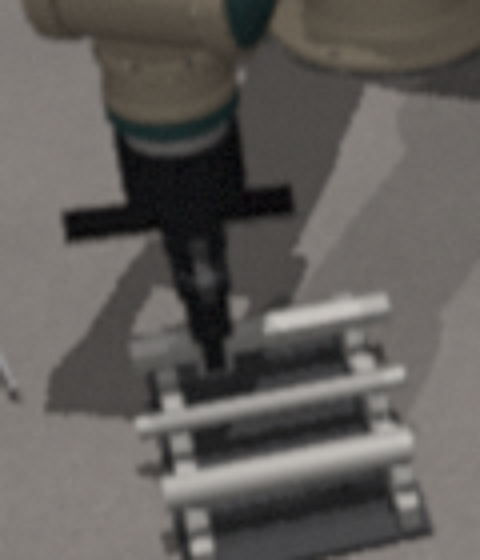

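Now the fingers at (215,300) and (345,300) really straddle the bar, with no contact force. I'll go 10 mm lower and close.

```bash
python3 -m creep '[[-0.2,[0,0.005,0],[0,0,0]],[-0.2,[0,0.01,0],[0,0,0]],[-0.2,[0,0.01,0],[0,0,0]]]'
python3 -m creep '[[1,[0,0,0],[0,0,0]],[1,[0,0,0],[0,0,0]],[1,[0,0,0],[0,0,0]],[1,[0,0,0],[0,0,0]],[1,[0,0,0],[0,0,0]],[1,[0,0,0],[0,0,0]]]' 80
```

```text
clock: 6.33
ee_pos: [0.4424, -0.2735, -0.0007]
tool_rot: [-1.159, 1.286, -1.285]
contact_force: [-0.2, -0.1, -1.2]
finger_gap: 0.595
clock: 6.83
ee_pos: [0.4432, -0.2739, 0.0005]
tool_rot: [-1.158, 1.284, -1.286]
contact_force: [1.2, 0.4, 3.4]
finger_gap: 0.218
```

Bar gripped (gap 0.218, about 19 mm). Lifting.

```bash
python3 -m creep '[[1,[0,-0.005,0],[0,0,0]],[1,[0,-0.015,0],[0,0,0]],[1,[0,-0.03,0],[0,0,0]],[1,[0,-0.05,0],[0,0,0]],[1,[0,-0.075,0],[0,0,0]],[1,[0,-0.1,0],[0,0,0]],[1,[0,-0.12,0],[0,0,0]],[1,[0,-0.12,0],[0,0,0]],[1,[0,-0.12,0],[0,0,0]]]' 80
python3 - <<'E'
from bench import ctrl
from h import *
np.set_printoptions(precision=4,suppress=True)
s=ctrl.get_state();p=ctrl.read_camera("wrist"); cv2.imwrite("pics/w5.png",p["color"]); np.savez("w5.npz",K=p["K"],M=wristM(s,p))
print(s["contact_force"],s["torque"],tool(s))
p=ctrl.read_camera("scene"); cv2.imwrite("pics/s5.png",p["color"])
E
```

```text
clock: 7.58
ee_pos: [0.443, -0.274, 0.1211]
tool_rot: [-1.158, 1.283, -1.287]
contact_force: [-0.7, 0.1, -2.2]
finger_gap: 0.217
[-0.6866  0.131  -2.1853] [-0.1163  0.0287  0.0328] [[-0.1036  0.0017  0.9946  0.443 ]
 [-0.9946 -0.0015 -0.1036 -0.274 ]
 [ 0.0013 -1.      0.0018  0.1211]
 [ 0.      0.      0.      1.    ]]
```

View pics/w5.png

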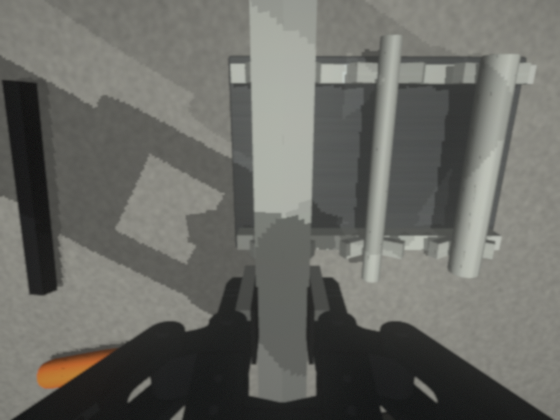

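View pics/s5.png

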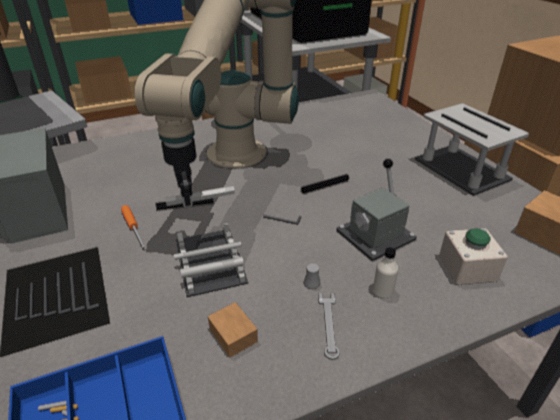

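The bar is held level in the jaws (scene at 195,197) and the rack keeps both round bars. Next I carry it over the collet, offset to +x, so the wrist camera can measure the collet.

```bash
python3 -m creep '[[1,[-0.01,-0.015,0.005],[0,0,0]],[1,[-0.03,-0.035,0.015],[0,-1,0]],[1,[-0.06,-0.05,0.03],[0,-2,0]],[1,[-0.09,-0.05,0.045],[0,-3,0]],[1,[-0.12,-0.05,0.06],[0,-4,0]],[1,[-0.15,-0.05,0.073],[0,-6,0]],[1,[-0.18,-0.05,0.087],[0,-8,0]],[1,[-0.21,-0.05,0.1],[0,-10,0]],[1,[-0.24,-0.05,0.115],[0,-12,0]],[1,[-0.27,-0.05,0.13],[0,-13,0]],[1,[-0.3,-0.05,0.143],[0,-14,0]],[1,[-0.33,-0.05,0.157],[0,-14.6,0]],[1,[-0.355,-0.05,0.17],[0,-14.6,0]],[1,[-0.375,-0.05,0.18],[0,-14.6,0]],[1,[-0.385,-0.05,0.183],[0,-14.6,0]],[1,[-0.385,-0.05,0.183],[0,-14.6,0]],[1,[-0.385,-0.05,0.183],[0,-14.6,0]]]' 80
python3 - <<'E'
from bench import ctrl
from h import *
np.set_printoptions(precision=4,suppress=True)
s=ctrl.get_state();p=ctrl.read_camera("wrist"); cv2.imwrite("pics/w6.png",p["color"]); np.savez("w6.npz",K=p["K"],M=wristM(s,p),T=tool(s),C=p["tool_from_camera"])
print(tool(s))
E
```

```text
clock: 9.1
ee_pos: [0.6639, 0.0898, 0.1685]
tool_rot: [-1.279, 1.099, -1.096]
contact_force: [0.4, -0.6, -1.1]
finger_gap: 0.218
[[ 0.1507 -0.0026  0.9886  0.6639]
 [-0.9886 -0.0009  0.1507  0.0898]
 [ 0.0005 -1.     -0.0027  0.1685]
 [ 0.      0.      0.      1.    ]]
```

View pics/w6.png

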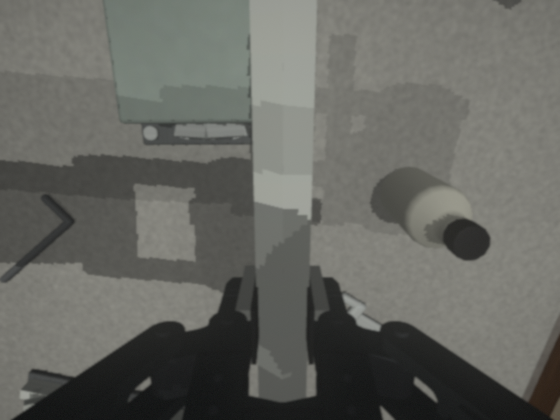

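The casing's top face runs from (120,120) to (250,122) and the mouth ring is at (210,130), but the bar hides the right corner. Shifting sideways and back a little.

```bash
python3 -m creep '[[1,[0.015,0,0.01],[0,0,0]],[1,[0.03,0,0.025],[0,0,0]],[1,[0.03,0,0.035],[0,0,0]],[1,[0.03,0,0.035],[0,0,0]],[1,[0.03,0,0.035],[0,0,0]]]' 80
python3 - <<'E'
from bench import ctrl
from h import *
np.set_printoptions(precision=4,suppress=True)
s=ctrl.get_state();p=ctrl.read_camera("wrist"); cv2.imwrite("pics/w7.png",p["color"]); np.savez("w7.npz",K=p["K"],M=wristM(s,p),T=tool(s),C=p["tool_from_camera"])
print(tool(s))
for q in ["collet","collet_mouth"]:
  for r in ctrl.regions_of(p,q): v,u=np.nonzero(r["region"]); print(q,r["confidence"],u.min(),u.max(),v.min(),v.max())
cv2.imwrite("pics/w7c.png",cv2.resize(p["color"][0:170,20:260],None,fx=3.3,fy=3.3,interpolation=cv2.INTER_CUBIC))
E
```

```text
clock: 9.57
ee_pos: [0.7033, 0.0645, 0.1697]
tool_rot: [-1.277, 1.099, -1.098]
contact_force: [-0.5, -0.5, -1.5]
finger_gap: 0.211
[[ 0.1489 -0.0008  0.9889  0.7033]
 [-0.9889 -0.0002  0.1489  0.0645]
 [ 0.0001 -1.     -0.0008  0.1697]
 [ 0.      0.      0.      1.    ]]
collet 0.94 40 251 0 108
collet_mouth 0.95 39 251 0 109
collet_mouth 0.72 0 179 347 419
```

View pics/w7c.png

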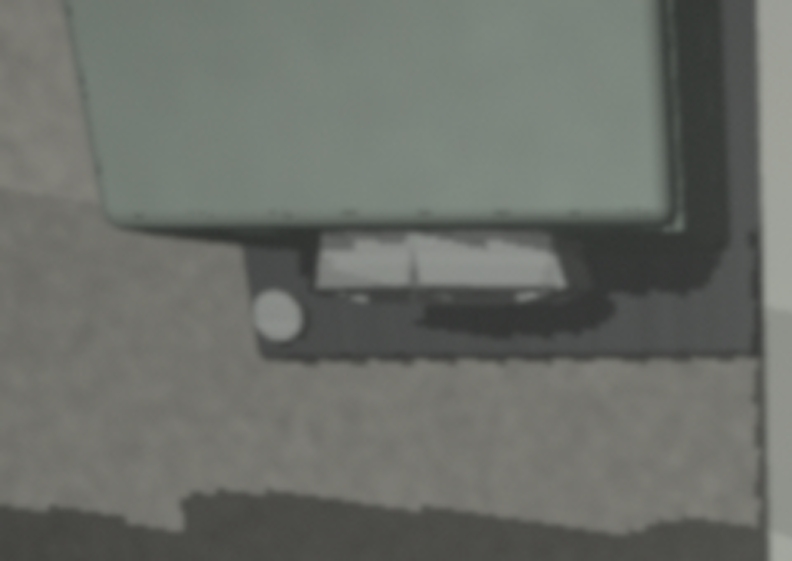

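```bash
python3 - <<'E'
from h import *
np.set_printoptions(precision=4,suppress=True)
d=np.load("w7.npz");K,M=d["K"],d["M"]
f=lambda c:(20+c[0]/3.3,c[1]/3.3)
def U(c,z): return unp(K,M,f(c),z)
L,Rr=U((105,222),.114),U((668,222),.114); print("case front",L,Rr,np.linalg.norm(L-Rr),"yaw",np.degrees(np.arctan2(*(Rr-L)[[1,0]])),"mid",(L+Rr)/2)
print("left edge",U((65,0),.114),"right",U((656,0),.114))
b1,b2=U((262,355),.014),U((760,355),.014); print("base",b1,b2,np.linalg.norm(b1-b2),np.degrees(np.arctan2(*(b2-b1)[[1,0]])),(b1+b2)/2)
for z in (.1,.095,.09): print("ridge",z,U((410,288),z))
for a in (8.5,9,9.5):
  y=np.array([-np.sin(np.radians(a)),np.cos(np.radians(a)),0]); print(a,"mouth from case",(L+Rr)/2-.012*y)
E
```

```text
case front [0.558  0.1382 0.114 ] [0.6548 0.1527 0.114 ] 0.0978542316654615 yaw 8.512955975082333 mid [0.6064 0.1454 0.114 ]
left edge [0.553  0.1719 0.114 ] right [0.6495 0.1863 0.114 ]
base [0.5374 0.1098 0.014 ] [0.6654 0.1289 0.014 ] 0.12935658231856367 8.512500383736015 [0.6014 0.1194 0.014 ]
ridge 0.1 [0.6057 0.1347 0.1   ]
ridge 0.095 [0.604  0.1345 0.095 ]
ridge 0.09 [0.6022 0.1344 0.09  ]
8.5 mouth from case [0.6081 0.1336 0.114 ]
9 mouth from case [0.6082 0.1336 0.114 ]
9.5 mouth from case [0.6083 0.1336 0.114 ]
```

```bash
python3 - <<'E'
from h import *
from scipy.optimize import least_squares
np.set_printoptions(precision=4,suppress=True)
for n in ("w5","w7"):
    d=np.load(n+".npz");K=d["K"]
    C=np.load("w7.npz")["C"]; Mi=np.linalg.inv(C)
    g=cv2.GaussianBlur(cv2.imread(f"pics/{n}.png").astype(float).sum(2),(3,3),0)
    gx=np.abs(np.gradient(g,axis=1)); obs=[]
    for row in range(6,200,6):
        for lo,hi,sg in ((244,264,-1),(302,322,1)):
            w=gx[row,lo:hi]; k=int(np.argmax(w)); 
            if w[k]<12 or k in(0,hi-lo-1): continue
            a,b,c=w[k-1],w[k],w[k+1]; obs.append((row,lo+k+.5*(a-c)/(a-2*b+c+1e-9),sg))
    obs=np.array(obs)
    # tool frame: bar along -x; lateral z; up = -y. params: y height off, lateral, pitch, yaw
    def f(q):
        r=[]
        for row,col,sg in obs:
            # point on line: x = -l
            def pt(l): return np.array([-l, -(q[0]+.00577+q[2]*l), q[1]+sg*.01+q[3]*l])
            lo_,hi_=-.1,.3
            # solve row
            A=Mi[:3,:3];t=Mi[:3,3]; p0=A@pt(0)+t; dv=A@(pt(1)-pt(0))
            # row: K11*(-y)/(-z)+cy=row -> K*y/z... 
            s=(row-K[1,2])/K[1,1] # = y/z
            l=(p0[1]-s*p0[2])/(s*dv[2]-dv[1])
            p=p0+dv*l; r.append(K[0,0]*p[0]/-p[2]+K[0,2]-col)
        return np.array(r)
    o=least_squares(f,[.0415,0,0,0],loss="soft_l1")
    print(n,len(obs),"height %.4f lat %.4f pitch %.2f yaw %.2f"%(o.x[0],o.x[1],*np.degrees(o.x[2:])),"rms",np.sqrt(np.mean(o.fun**2)))
E
```

```text
w5 65 height 0.0423 lat -0.0008 pitch -0.21 yaw 0.15 rms 1.5295798543542238
w7 66 height 0.0415 lat -0.0008 pitch -0.12 yaw 0.14 rms 0.11582899003912012
```

The fit is good (0.1 px): the bar axis is 41.5 mm above the TCP and level within 0.15°. The collet mouth works out at a lateral offset of about 0.621 with yaw 8.5°. Moving to 25 mm before the mouth, at bore height.

```bash
python3 -m creep '[[1,[0.015,0,-0.02],[0,0,0]],[1,[0.03,0,-0.04],[0,0,0]],[1,[0.045,0,-0.06],[0,0,0]],[1,[0.062,0.01,-0.08],[0,0,0]],[1,[0.062,0.035,-0.084],[0,0,0]],[1,[0.062,0.065,-0.084],[0,0,0]],[1,[0.062,0.095,-0.084],[0,0,0]],[1,[0.062,0.12,-0.084],[0,0,0]],[1,[0.062,0.136,-0.084],[0,0,0]],[1,[0.062,0.136,-0.084],[0,0,0]],[1,[0.062,0.136,-0.084],[0,0,0]]]' 80
python3 - <<'E'
from bench import ctrl
from h import *
np.set_printoptions(precision=4,suppress=True)
s=ctrl.get_state(); T=tool(s); e=T[:3,3]; print(T, "lat",e@[.989,.148,0],"long",e@[-.148,.989,0])
for n in ("scene","top"):
  p=ctrl.read_camera(n)
  c=p["color"][150:270,270:430] if n=="scene" else p["color"][130:250,110:310]
  cv2.imwrite(f"pics/{n}8.png",cv2.resize(c,None,fx=4,fy=4,interpolation=cv2.INTER_CUBIC))
E
```

```text
clock: 10.63
ee_pos: [0.6293, -0.0079, 0.0339]
tool_rot: [-1.278, 1.098, -1.096]
contact_force: [-0.2, -0.5, -1.9]
finger_gap: 0.212
[[ 0.1508 -0.0012  0.9886  0.6293]
 [-0.9886 -0.      0.1508 -0.0079]
 [-0.0002 -1.     -0.0012  0.0339]
 [ 0.      0.      0.      1.    ]] lat 0.621201165852776 long -0.10089969501739829
```

View pics/scene8.png

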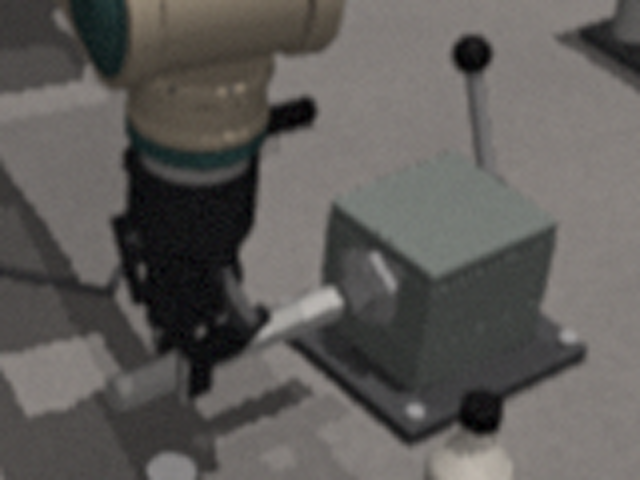

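View pics/top8.png

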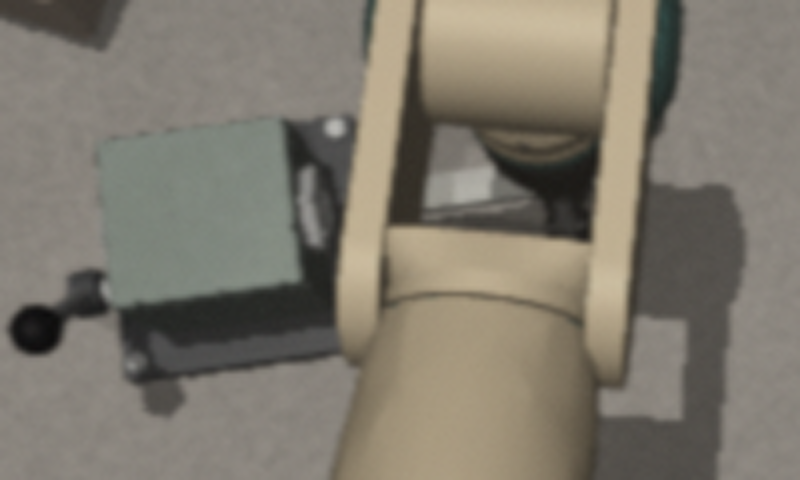

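The bar tip (scene crop 330,305) is lined up with the hex mouth at (375,285). Feeding in steps with force checks.

```bash
python3 -m creep '[[1,[-0.005,0,0],[0,0,0]],[1,[-0.012,0,0],[0,0,0]],[1,[-0.018,0,0],[0,0,0]],[1,[-0.023,0,0],[0,0,0]],[1,[-0.026,0,0],[0,0,0]],[1,[-0.029,0,0],[0,0,0]],[1,[-0.032,0,0],[0,0,0]],[1,[-0.032,0,0],[0,0,0]]]' 80
python3 -m creep '[[1,[-0.002,0,0],[0,0,0]],[1,[-0.004,0,0],[0,0,0]],[1,[-0.006,0,0],[0,0,0]],[1,[-0.008,0,0],[0,0,0]],[1,[-0.008,0,0],[0,0,0]]]' 80
python3 - <<'E'
from bench import ctrl
from h import *
s=ctrl.get_state(); print(np.round(s["contact_force"],2),np.round(s["torque"],3),np.round(tool(s),4))
p=ctrl.read_camera("scene")["color"][150:270,270:430]
cv2.imwrite("pics/s9.png",cv2.resize(p,None,fx=4,fy=4,interpolation=cv2.INTER_CUBIC))
E
```

```text
clock: 11.4
ee_pos: [0.6251, 0.0242, 0.0339]
tool_rot: [-1.277, 1.097, -1.097]
contact_force: [-0.3, -0.2, -2.5]
finger_gap: 0.215
clock: 11.82
ee_pos: [0.6239, 0.0319, 0.034]
tool_rot: [-1.277, 1.097, -1.097]
contact_force: [-0.1, -0.7, -2.5]
finger_gap: 0.214
[-0.15 -0.7  -2.5 ] [-0.015  0.003  0.018] [[ 0.1508 -0.      0.9886  0.6239]
 [-0.9886  0.      0.1508  0.0319]
 [-0.     -1.     -0.      0.034 ]
 [ 0.      0.      0.      1.    ]]
```

View pics/s9.png

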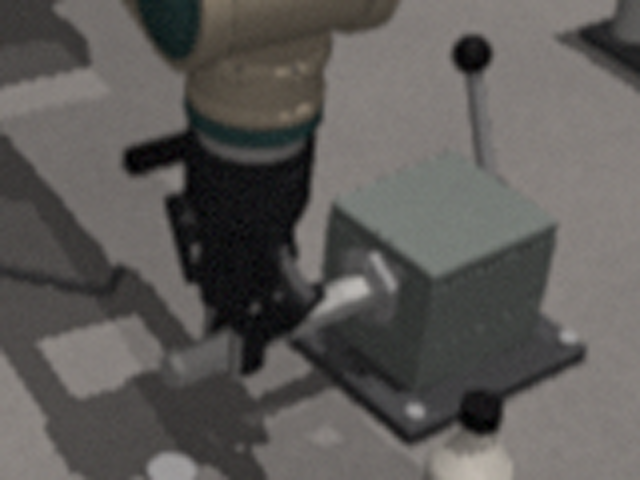

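The tip is about 16 mm in, through the funnel, with no force. Continuing to about 48 mm in.

```bash
python3 -m creep '[[1,[-0.003,0,0],[0,0,0]],[1,[-0.006,0,0],[0,0,0]],[1,[-0.009,0,0],[0,0,0]],[1,[-0.012,0,0],[0,0,0]],[1,[-0.015,0,0],[0,0,0]],[1,[-0.015,0,0],[0,0,0]]]' 80
python3 -m creep '[[1,[-0.003,0,0],[0,0,0]],[1,[-0.006,0,0],[0,0,0]],[1,[-0.009,0,0],[0,0,0]],[1,[-0.012,0,0],[0,0,0]],[1,[-0.015,0,0],[0,0,0]],[1,[-0.017,0,0],[0,0,0]],[1,[-0.017,0,0],[0,0,0]]]' 80
```

```text
clock: 12.37
ee_pos: [0.6216, 0.047, 0.034]
tool_rot: [-1.277, 1.097, -1.097]
contact_force: [0.0, -0.1, -2.0]
finger_gap: 0.22
clock: 12.95
ee_pos: [0.6191, 0.0636, 0.034]
tool_rot: [-1.277, 1.097, -1.097]
contact_force: [0.2, -0.4, -2.3]
finger_gap: 0.215
```

About 48 mm in. Now feeling for the stop.

```bash
python3 -m creep '[[1,[-0.002,0,0],[0,0,0]],[1,[-0.004,0,0],[0,0,0]],[1,[-0.006,0,0],[0,0,0]],[1,[-0.008,0,0],[0,0,0]],[1,[-0.008,0,0],[0,0,0]]]' 80
```

```text
clock: 13.37
ee_pos: [0.6179, 0.0714, 0.034]
tool_rot: [-1.277, 1.097, -1.097]
contact_force: [0.3, 0.4, -1.6]
finger_gap: 0.218
```

```bash
python3 -m creep '[[1,[-0.001,0,0],[0,0,0]],[1,[-0.002,0,0],[0,0,0]],[1,[-0.002,0,0],[0,0,0]]]' 80
```

```text
clock: 13.62
ee_pos: [0.6176, 0.0732, 0.034]
tool_rot: [-1.277, 1.097, -1.097]
contact_force: [-0.4, -0.0, -0.6]
finger_gap: 0.215
```

```bash
python3 -m creep '[[1,[-0.001,0,0],[0,0,0]],[1,[-0.002,0,0],[0,0,0]],[1,[-0.002,0,0],[0,0,0]]]' 80
```

```text
clock: 13.87
ee_pos: [0.6174, 0.0751, 0.034]
tool_rot: [-1.277, 1.097, -1.097]
contact_force: [1.0, 1.0, -1.3]
finger_gap: 0.216
```

```bash
python3 -m creep '[[1,[-0.001,0,0],[0,0,0]],[1,[-0.001,0,0],[0,0,0]]]' 80
```

```text
clock: 14.03
ee_pos: [0.6172, 0.0761, 0.034]
tool_rot: [-1.277, 1.097, -1.097]
contact_force: [-0.4, -1.0, -0.5]
finger_gap: 0.22
```

```bash
python3 -m creep '[[1,[-0.001,0,0],[0,0,0]],[1,[-0.002,0,0],[0,0,0]],[1,[-0.002,0,0],[0,0,0]]]' 80
```

```text
clock: 14.28
ee_pos: [0.6169, 0.0782, 0.034]
tool_rot: [-1.277, 1.097, -1.097]
contact_force: [-0.1, -0.0, -1.2]
finger_gap: 0.213
```

```bash
python3 -m creep '[[1,[-0.001,0,0],[0,0,0]],[1,[-0.002,0,0],[0,0,0]],[1,[-0.002,0,0],[0,0,0]]]' 80
```

```text
clock: 14.53
ee_pos: [0.6166, 0.0801, 0.034]
tool_rot: [-1.277, 1.097, -1.097]
contact_force: [0.5, 0.2, -1.6]
finger_gap: 0.217
```

```bash
python3 -m creep '[[1,[-0.001,0,0],[0,0,0]],[1,[-0.002,0,0],[0,0,0]],[1,[-0.002,0,0],[0,0,0]]]' 80
```

```text
clock: 14.78
ee_pos: [0.6163, 0.0821, 0.0339]
tool_rot: [-1.277, 1.097, -1.097]
contact_force: [-0.3, -0.1, -2.1]
finger_gap: 0.216
```

```bash
python3 -m creep '[[1,[-0.001,0,0],[0,0,0]],[1,[-0.002,0,0],[0,0,0]],[1,[-0.002,0,0],[0,0,0]]]' 80
```

```text
clock: 15.03
ee_pos: [0.616, 0.0841, 0.034]
tool_rot: [-1.277, 1.097, -1.097]
contact_force: [0.3, 0.3, -1.2]
finger_gap: 0.218
```

```bash
python3 -m creep '[[1,[-0.001,0,0],[0,0,0]],[1,[-0.002,0,0],[0,0,0]],[1,[-0.002,0,0],[0,0,0]]]' 80
```

```text
clock: 15.28
ee_pos: [0.6157, 0.0861, 0.0339]
tool_rot: [-1.277, 1.097, -1.097]
contact_force: [0.1, 0.0, -2.1]
finger_gap: 0.217
```

```bash
python3 -m creep '[[1,[-0.001,0,0],[0,0,0]],[1,[-0.002,0,0],[0,0,0]],[1,[-0.002,0,0],[0,0,0]]]' 80
```

```text
clock: 15.53
ee_pos: [0.6154, 0.088, 0.034]
tool_rot: [-1.277, 1.097, -1.097]
contact_force: [0.1, 0.7, -1.6]
finger_gap: 0.213
```

```bash
python3 -m creep '[[1,[-0.001,0,0],[0,0,0]],[1,[-0.002,0,0],[0,0,0]],[1,[-0.002,0,0],[0,0,0]]]' 80
```

```text
clock: 15.78
ee_pos: [0.6151, 0.09, 0.034]
tool_rot: [-1.277, 1.097, -1.097]
contact_force: [-0.4, 0.0, -2.6]
finger_gap: 0.215
```

```bash
python3 -m creep '[[1,[-0.001,0,0],[0,0,0]],[1,[-0.002,0,0],[0,0,0]],[1,[-0.002,0,0],[0,0,0]]]' 80
```

```text
clock: 16.03
ee_pos: [0.6148, 0.092, 0.034]
tool_rot: [-1.277, 1.097, -1.097]
contact_force: [0.3, 0.5, -1.2]
finger_gap: 0.217
```

```bash
python3 -m creep '[[1,[-0.001,0,0],[0,0,0]],[1,[-0.002,0,0],[0,0,0]],[1,[-0.002,0,0],[0,0,0]]]' 80
```

```text
clock: 16.28
ee_pos: [0.6144, 0.094, 0.034]
tool_rot: [-1.277, 1.097, -1.097]
contact_force: [0.3, 0.5, -1.5]
finger_gap: 0.216
```

```bash
python3 -m creep '[[1,[-0.001,0,0],[0,0,0]],[1,[-0.002,0,0],[0,0,0]],[1,[-0.002,0,0],[0,0,0]]]' 80
```

```text
clock: 16.53
ee_pos: [0.6142, 0.0959, 0.034]
tool_rot: [-1.277, 1.097, -1.097]
contact_force: [-0.7, -0.0, -1.7]
finger_gap: 0.211
```

```bash
python3 -m creep '[[1,[-0.001,0,0],[0,0,0]],[1,[-0.002,0,0],[0,0,0]],[1,[-0.002,0,0],[0,0,0]]]' 80
```

```text
clock: 16.78
ee_pos: [0.6139, 0.0979, 0.034]
tool_rot: [-1.277, 1.097, -1.097]
contact_force: [-0.1, -0.1, -2.2]
finger_gap: 0.216
```

```bash
python3 -m creep '[[1,[-0.001,0,0],[0,0,0]],[1,[-0.002,0,0],[0,0,0]],[1,[-0.002,0,0],[0,0,0]]]' 80
python3 - <<'E'
from bench import ctrl
from h import *
p=ctrl.read_camera("wrist"); cv2.imwrite("pics/w10.png",p["color"])
p=ctrl.read_camera("scene")["color"][150:270,270:430]
cv2.imwrite("pics/s10.png",cv2.resize(p,None,fx=4,fy=4,interpolation=cv2.INTER_CUBIC))
E
```

```text
clock: 17.03
ee_pos: [0.6139, 0.0979, 0.0341]
tool_rot: [-1.278, 1.096, -1.1]
contact_force: [0.0, -8.1, -1.9]
finger_gap: 0.214
```

View pics/w10.png

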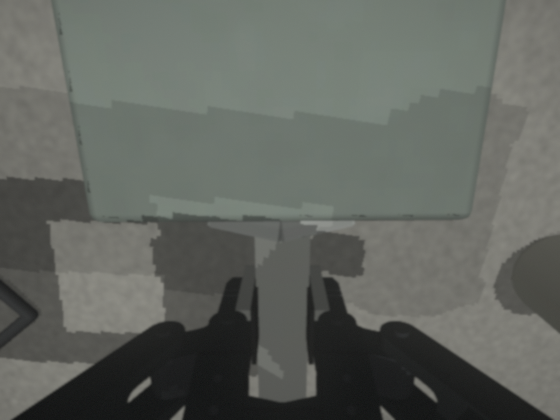

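View pics/s10.png

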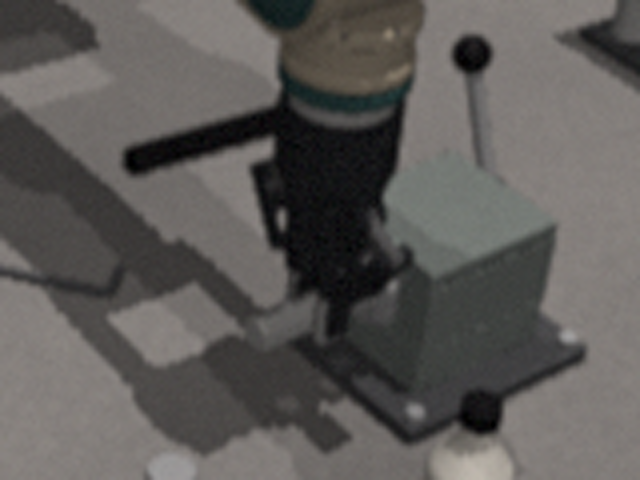

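Contact: −8 N along the feed and no further advance, at about 83 mm deep. The casing edge (row 218) is well clear of the gripper, so this is the stop. I'll relax the push to about 2 N and hold.

```bash
python3 -m creep '[[1,[0.0005,0,0],[0,0,0]],[1,[0.001,0,0],[0,0,0]],[1,[0.0014,0,0],[0,0,0]],[1,[0.0014,0,0],[0,0,0]],[1,[0.0014,0,0],[0,0,0]],[1,[0.0014,0,0],[0,0,0]]]' 80
```

```text
clock: 17.63
ee_pos: [0.6139, 0.098, 0.034]
tool_rot: [-1.277, 1.097, -1.098]
contact_force: [-0.3, -4.7, -2.6]
finger_gap: 0.214
```

```bash
python3 -m creep '[[1,[0.0008,0,0],[0,0,0]],[1,[0.0008,0,0],[0,0,0]],[1,[0.0008,0,0],[0,0,0]]]' 20
python3 -m creep '[[-0.1,[0,0,0],[0,0,0]],[-0.1,[0,0,0],[0,0,0]],[-0.1,[0,0,0],[0,0,0]],[-0.1,[0,0,0],[0,0,0]],[-0.1,[0,0,0],[0,0,0]]]'
python3 - <<'E'
from bench import ctrl
from h import *
p=ctrl.read_camera("wrist"); cv2.imwrite("pics/w11.png",p["color"])
E
```

```text
clock: 17.88
ee_pos: [0.6139, 0.098, 0.034]
tool_rot: [-1.277, 1.097, -1.097]
contact_force: [-0.1, -0.7, -1.1]
finger_gap: 0.213
clock: 18.3
ee_pos: [0.614, 0.0976, 0.0342]
tool_rot: [-1.277, 1.097, -1.097]
contact_force: [-0.3, 0.6, 0.2]
finger_gap: 0.554
```

View pics/w11.png

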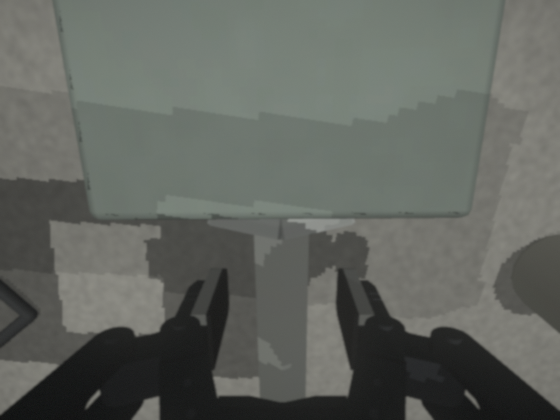

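Bar released (gap 0.55); it stays in the mouth at (282,230). Retreating straight up and moving over the lever to measure the knob.

```bash
python3 -m creep '[[-0.1,[0,-0.015,0],[0,0,0]],[-0.1,[0,-0.04,0],[0,0,0]],[-0.1,[0,-0.07,0],[0,0,0]],[-0.1,[0,-0.1,0],[0,0,0]],[1,[0,-0.13,0],[0,0,0]],[1,[-0.01,-0.155,0],[0,0,0]],[1,[-0.03,-0.16,-0.01],[0,0,0]],[1,[-0.06,-0.16,-0.02],[0,0,0]],[1,[-0.09,-0.16,-0.03],[0,0,0]],[1,[-0.11,-0.16,-0.035],[0,0,0]],[1,[-0.12,-0.16,-0.035],[0,0,0]],[1,[-0.12,-0.16,-0.035],[0,0,0]],[1,[-0.12,-0.16,-0.035],[0,0,0]]]' 80
python3 - <<'E'
from bench import ctrl
from h import *
np.set_printoptions(precision=4,suppress=True)
s=ctrl.get_state();p=ctrl.read_camera("wrist"); cv2.imwrite("pics/w12.png",p["color"]); np.savez("w12.npz",K=p["K"],M=wristM(s,p),T=tool(s),C=p["tool_from_camera"])
T=tool(s);e=T[:3,3];print(T,"lat",e@[.989,.148,0],"long",e@[-.148,.989,0],s["contact_force"])
for r in ctrl.regions_of(p,"lever_knob"): v,u=np.nonzero(r["region"]); print(r["confidence"],u.min(),u.max(),v.min(),v.max())
for r in ctrl.search_frame(p,"lever_knob"): print(r)
p=ctrl.read_camera("scene"); cv2.imwrite("pics/s12.png",cv2.resize(p["color"][120:270,270:430],None,fx=4,fy=4,interpolation=cv2.INTER_CUBIC))
for r in ctrl.search_frame(p,"lever_knob"): print(r)
E
```

```text
clock: 19.43
ee_pos: [0.5616, 0.2105, 0.1939]
tool_rot: [-1.277, 1.097, -1.097]
contact_force: [-0.5, -0.3, -0.3]
finger_gap: 0.004
[[ 0.1509  0.0002  0.9886  0.5616]
 [-0.9886 -0.0006  0.1509  0.2105]
 [ 0.0006 -1.      0.0001  0.1939]
 [ 0.      0.      0.      1.    ]] lat 0.5866050398857334 long 0.12509422376857743 [-0.5414 -0.2583 -0.2691]
0.91 188 305 105 159
{'location': [0.5292, 0.2662, 0.1784], 'confidence': 0.87}
{'location': [0.4535, 0.0227, 0.0055], 'confidence': 0.23}
{'location': [0.5297, 0.2682, 0.1542], 'confidence': 0.68}
{'location': [0.7005, -0.0523, 0.029], 'confidence': 0.43}
```

View pics/w12.png

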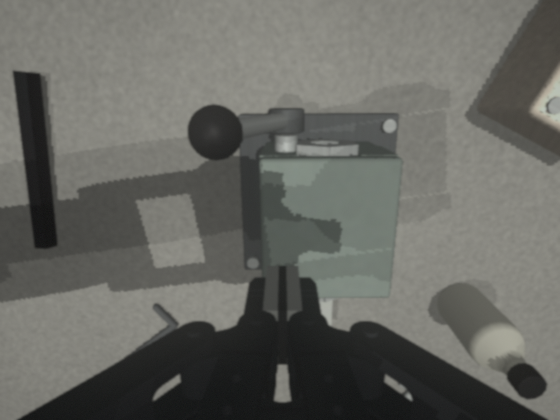

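View pics/s12.png

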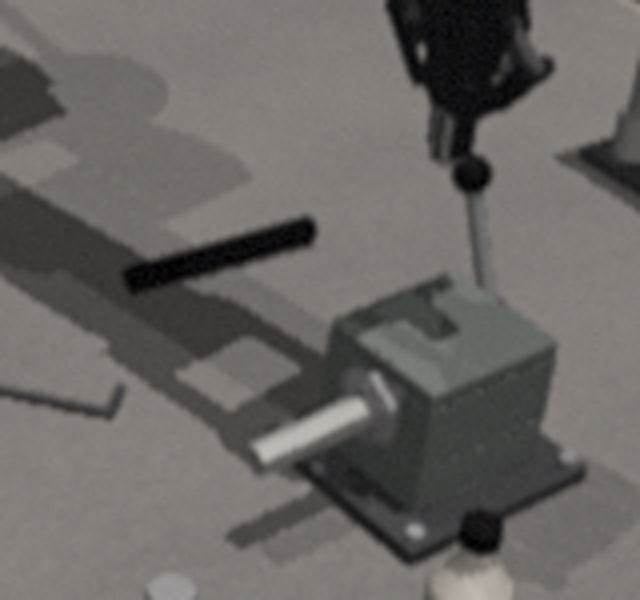

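The bar sits in the collet, protruding at (310,430) in the scene crop. The knob ball is at (215,132) in the wrist view, radius about 27 px. Working out the lever angle and the push path.

```bash
python3 - <<'E'
from h import *
np.set_printoptions(precision=4,suppress=True)
d=np.load("w12.npz");K,M,T=d["K"],d["M"],d["T"]
u=np.array([.989,.148,0]);v=np.array([-.148,.989,0])
for uv,z in [((215,132),.165),((215,132),.17),((215,132),.175),((260,157),.114),((401,157),.114),((389,297),.114)]:
    p=unp(K,M,uv,z); print(uv,z,p,"lat %.4f long %.4f"%(p@u,p@v))
for q in (0,.1,.2,1.07,1.15):
    th=np.radians(74)-q; print(q,"rel lat %.4f z %.4f"%(-.104*np.cos(th),.075+.104*np.sin(th)))
for uv in [(389,205.7)]: pass
# scene view knob: crop (472,173)/4 + (270,120)
for z in (.165,.17,.175):
    p=unp(SK,SM,(270+472/4,120+173/4),z); print("scene",z,p,"lat %.4f long %.4f"%(p@u,p@v))
# bar outer end in scene: crop (262,455)
p=unp(SK,SM,(270+262/4,120+452/4),.075); print("bar end",p,"lat %.4f long %.4f"%(p@u,p@v))
E
```

```text
(215, 132) 0.165 [0.5166 0.2648 0.165 ] lat 0.5501 long 0.1855
(215, 132) 0.17 [0.5174 0.2654 0.17  ] lat 0.5510 long 0.1859
(215, 132) 0.175 [0.5182 0.266  0.175 ] lat 0.5519 long 0.1864
(260, 157) 0.114 [0.5402 0.2467 0.114 ] lat 0.5708 long 0.1640
(401, 157) 0.114 [0.6356 0.2612 0.114 ] lat 0.6672 long 0.1642
(389, 297) 0.114 [0.6535 0.1539 0.114 ] lat 0.6691 long 0.0555
0 rel lat -0.0287 z 0.1750
0.1 rel lat -0.0385 z 0.1716
0.2 rel lat -0.0480 z 0.1673
1.07 rel lat -0.1015 z 0.0979
1.15 rel lat -0.1030 z 0.0897
scene 0.165 [0.5107 0.2736 0.165 ] lat 0.5456 long 0.1950
scene 0.17 [0.5175 0.268  0.17  ] lat 0.5515 long 0.1885
scene 0.175 [0.5243 0.2625 0.175 ] lat 0.5574 long 0.1820
bar end [0.623  0.0536 0.075 ] lat 0.6241 long -0.0392
```

The knob is at lateral 0.551, z 0.171, so the lever stands at about 0.1 rad. With the fingers shut I'll go down on its inner side and push it over along its arc.

```bash
python3 -m creep '[[1,[-0.02,0,0],[0,0,0]],[1,[-0.045,0,0],[0,0,0]],[1,[-0.061,0,0.001],[0,0,0]],[1,[-0.061,0.015,0.001],[0,0,0]],[1,[-0.061,0.035,0.001],[0,0,0]],[1,[-0.061,0.053,0.001],[0,0,0]],[1,[-0.061,0.053,0.001],[0,0,0]],[1,[-0.061,0.053,0.001],[0,0,0]]]'
python3 - <<'E'
from bench import ctrl
from h import *
p=ctrl.read_camera("wrist"); cv2.imwrite("pics/w13.png",p["color"])
p=ctrl.read_camera("scene"); cv2.imwrite("pics/s13.png",cv2.resize(p["color"][120:270,270:430],None,fx=4,fy=4,interpolation=cv2.INTER_CUBIC))
E
```

```text
clock: 20.35
ee_pos: [0.5529, 0.2706, 0.1402]
tool_rot: [-1.279, 1.099, -1.097]
contact_force: [0.1, 0.6, 0.6]
finger_gap: -0.002
```

View pics/w13.png

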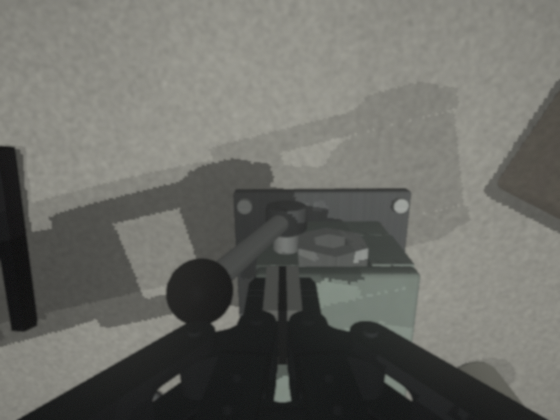

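View pics/s13.png

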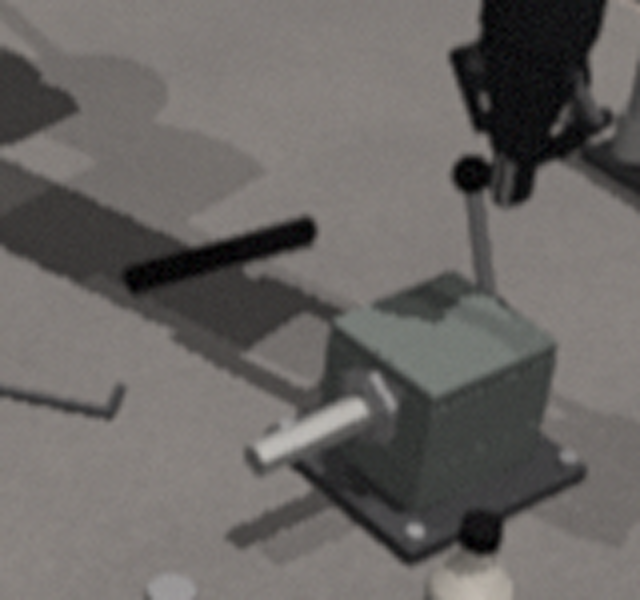

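The shut fingers at (282,290) are right beside the knob (200,292) on its inner side, with no contact yet. Pushing along the arc.

```bash
python3 -m creep '[[1,[0,0,-0.006],[0,0,0]],[1,[0,0,-0.012],[0,0,0]],[1,[0,0.001,-0.018],[0,0,0]],[1,[0,0.003,-0.024],[0,0,0]],[1,[0,0.006,-0.03],[0,0,0]],[1,[0,0.01,-0.036],[0,0,0]],[1,[0,0.014,-0.042],[0,0,0]],[1,[0,0.018,-0.047],[0,0,0]],[1,[0,0.022,-0.051],[0,0,0]],[1,[0,0.022,-0.051],[0,0,0]]]'
python3 - <<'E'
from bench import ctrl
from h import *
s=ctrl.get_state(); print(s["contact_force"])
p=ctrl.read_camera("wrist"); cv2.imwrite("pics/w14.png",p["color"])
p=ctrl.read_camera("scene"); cv2.imwrite("pics/s14.png",cv2.resize(p["color"][120:270,270:430],None,fx=4,fy=4,interpolation=cv2.INTER_CUBIC))
E
```

```text
clock: 21.28
ee_pos: [0.5013, 0.2635, 0.1177]
tool_rot: [-1.279, 1.098, -1.096]
contact_force: [0.3, 1.0, 0.2]
finger_gap: -0.004
[0.25482675 1.03109265 0.20566193]
```

View pics/w14.png

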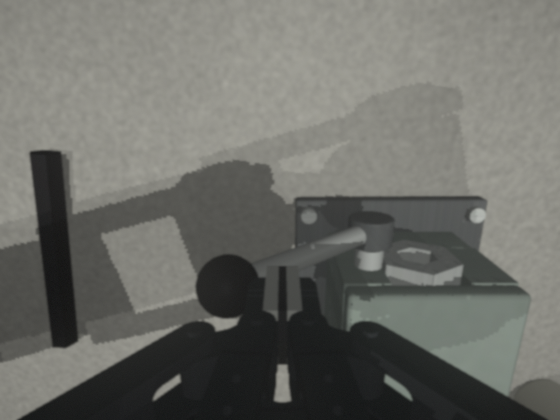

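View pics/s14.png

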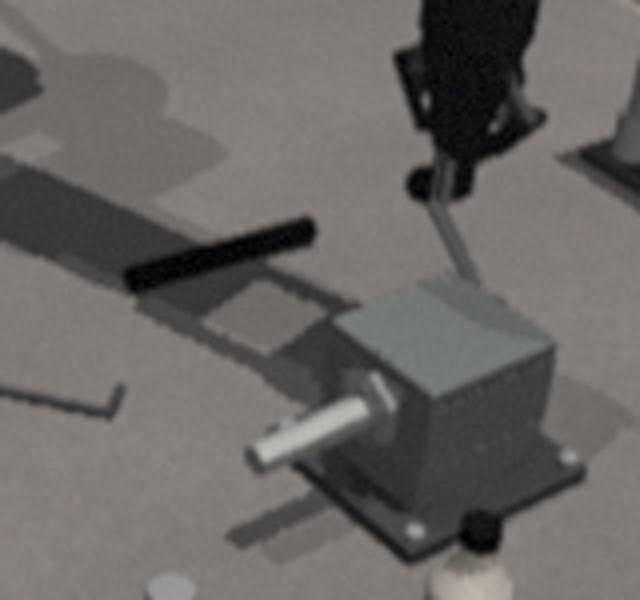

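The lever follows, now swung over at (450,200) in the scene crop. Checking whether the bar's outer end has stayed put between pictures.

```bash
python3 - <<'E'
from h import *
I=[cv2.imread(f"pics/s{n}.png")[380:500,230:400] for n in (12,13,14)]
for i in (1,2):
    a=cv2.cvtColor(I[0],cv2.COLOR_BGR2GRAY).astype(np.float32);b=cv2.cvtColor(I[i],cv2.COLOR_BGR2GRAY).astype(np.float32)
    print(cv2.phaseCorrelate(a,b), cv2.phaseCorrelate(a[:, :60],b[:, :60]))
cv2.imwrite("pics/cmp.png",np.hstack([cv2.resize(x,None,fx=1.5,fy=1.5) for x in I]))
E
```

```text
((0.05113506571895243, -0.003855639406062039), 0.3934327602386475) ((-0.025431993582831325, -0.0663461105286629), 0.48021629254023235)
((0.06787234737667802, -0.16436643077570778), 0.4535409981233102) ((0.03231144189443924, -0.47738992919403245), 0.4689072028795878)
```

View pics/cmp.png

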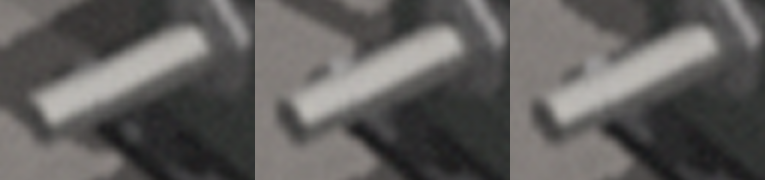

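The bar's lit part is unchanged in all three views, so it hasn't moved. Now I lift over the knob and press it down from above.

```bash
python3 -m creep '[[1,[0,-0.012,0.003],[0,0,0]],[1,[0,-0.026,0.003],[0,0,0]],[1,[0,-0.028,-0.012],[0,0,0]],[1,[0,-0.028,-0.03],[0,0,0]],[1,[0,-0.02,-0.031],[0,0,0]],[1,[0,-0.01,-0.032],[0,0,0]],[1,[0,-0.002,-0.033],[0,0,0]],[1,[0,0.005,-0.036],[0,0,0]],[1,[0,0.013,-0.04],[0,0,0]],[1,[0,0.02,-0.043],[0,0,0]],[1,[0,0.02,-0.043],[0,0,0]]]'
python3 - <<'E'
from bench import ctrl
from h import *
p=ctrl.read_camera("wrist"); cv2.imwrite("pics/w15.png",p["color"])
E
```

```text
clock: 22.3
ee_pos: [0.4591, 0.2575, 0.0986]
tool_rot: [-1.279, 1.099, -1.095]
contact_force: [-4.1, -0.4, 6.6]
finger_gap: 0.004
```

View pics/w15.png

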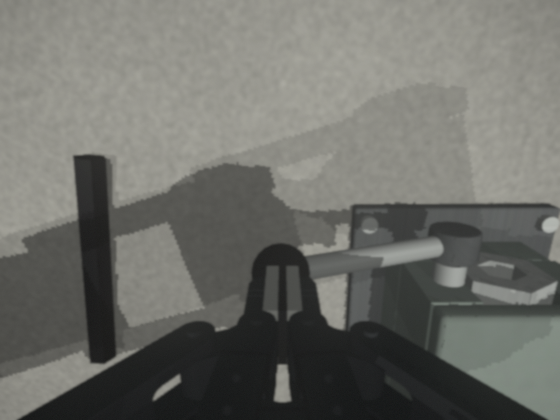

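The tip sits centred on the knob (280,255), with 6.6 N up. Continuing down to the end.

```bash
python3 -m creep '[[1,[0,0.005,-0.001],[0,0,0]],[1,[0,0.01,-0.002],[0,0,0]],[1,[0,0.015,-0.004],[0,0,0]],[1,[0,0.019,-0.005],[0,0,0]],[1,[0,0.022,-0.005],[0,0,0]],[1,[0,0.022,-0.005],[0,0,0]],[1,[0,0.022,-0.005],[0,0,0]]]'
```

```text
clock: 22.93
ee_pos: [0.4549, 0.2569, 0.0778]
tool_rot: [-1.278, 1.099, -1.096]
contact_force: [-9.6, -1.4, 12.6]
finger_gap: 0.001
```

```bash
python3 -m creep '[[1,[0,0.001,0],[0,0,0]],[1,[0,0.002,0],[0,0,0]],[1,[0,0.003,0],[0,0,0]],[1,[0,0.003,0],[0,0,0]],[1,[0,0.003,0],[0,0,0]]]'
```

```text
clock: 23.35
ee_pos: [0.455, 0.257, 0.0774]
tool_rot: [-1.277, 1.098, -1.096]
contact_force: [-17.1, -4.0, 28.6]
finger_gap: -0.002
```

Commanding 3 mm more moved it only 0.4 mm and the force rose to 29 N, so the lever is on its end stop. Lifting off and checking.

```bash
python3 -m creep '[[1,[0,-0.003,0],[0,0,0]],[1,[0,-0.006,0.001],[0,0,0]],[1,[0,-0.02,0.002],[0,0,0]],[1,[0,-0.045,0.002],[0,0,0]],[1,[0,-0.08,0.002],[0,0,0]],[1,[0.03,-0.11,-0.02],[0,0,0]],[1,[0.06,-0.12,-0.05],[0,0,0]],[1,[0.06,-0.12,-0.05],[0,0,0]],[1,[0.06,-0.12,-0.05],[0,0,0]]]'
python3 - <<'E'
from bench import ctrl
from h import *
s=ctrl.get_state();u=np.array([.989,.148,0]);v=np.array([-.148,.989,0])
p=ctrl.read_camera("wrist"); cv2.imwrite("pics/w16.png",p["color"]); np.savez("w16.npz",K=p["K"],M=wristM(s,p))
for r in ctrl.search_frame(p,"lever_knob"): print(r)
p=ctrl.read_camera("scene"); cv2.imwrite("pics/s16.png",cv2.resize(p["color"][120:270,270:430],None,fx=4,fy=4,interpolation=cv2.INTER_CUBIC))
for r in ctrl.search_frame(p,"lever_knob"): print(r)
p=ctrl.read_camera("top"); cv2.imwrite("pics/t16.png",p["color"])
E
```

```text
clock: 24.1
ee_pos: [0.4151, 0.1885, 0.1948]
tool_rot: [-1.274, 1.097, -1.1]
contact_force: [-0.7, -0.9, 0.1]
finger_gap: 0.0
{'location': [0.4993, 0.2608, 0.0874], 'confidence': 0.75}
{'location': [0.6371, 0.1773, 0.0749], 'confidence': 0.62}
{'location': [0.4668, 0.2534, 0.0907], 'confidence': 0.46}
```

View pics/w16.png

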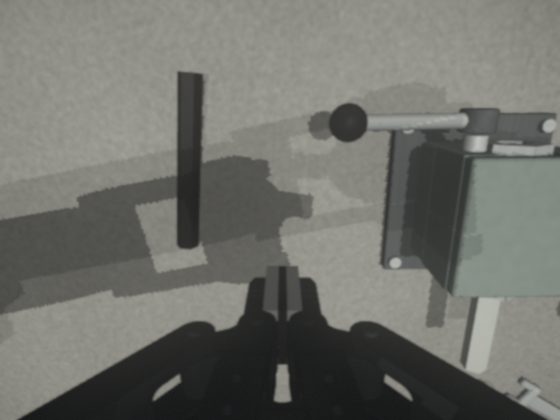

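View pics/s16.png

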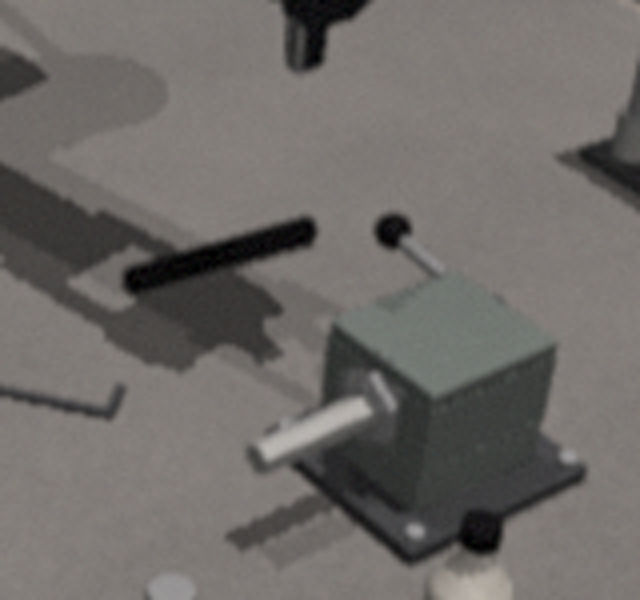

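View pics/t16.png

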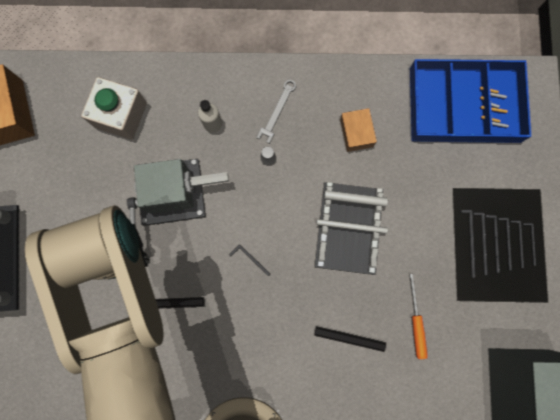

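```bash
python3 - <<'E'
from h import *
d=np.load("w16.npz");K,M=d["K"],d["M"];u=np.array([.989,.148,0]);v=np.array([-.148,.989,0])
def ray(K,M,uv):
    a=unp(K,M,uv,0.);b=unp(K,M,uv,.2);return a,b-a
# intersect each ray with lever circle: minimise distance to knob(q)
y0=.1868
for nm,k,m,uv in (("wrist",K,M,(348,123)),("scene",SK,SM,(368.25,177.5))):
    best=[]
    for q in np.arange(.6,1.3,.01):
        th=np.radians(74)-q; P=(.5895-.104*np.cos(th))*u+y0*v+np.array([0,0,.075+.104*np.sin(th)])
        best.append((np.linalg.norm(proj(k,m,P)-np.array(uv)),q))
    print(nm,sorted(best)[:3])
for uv in ((470,368),(486,372)): 
    p=unp(K,M,uv,.081); print("bar end",p,p@u,p@v)
E
```

```text
wrist [(np.float64(2.734378064065119), np.float64(1.1500000000000004)), (np.float64(2.758606379508627), np.float64(1.1400000000000006)), (np.float64(2.788608772325112), np.float64(1.1600000000000006))]
scene [(np.float64(0.04143516768524905), np.float64(1.1500000000000004)), (np.float64(0.24822652881007248), np.float64(1.1400000000000006)), (np.float64(0.3219403208646951), np.float64(1.1600000000000006))]
bar end [0.61564998 0.049819   0.081     ] 0.6162510414090111 -0.041845209490906796
bar end [0.63218058 0.04754853 0.081     ] 0.6322637759846699 -0.04653723356080849
```

Both views put the lever at 1.15 rad. The bar's outer end reads about −0.044 m along the feed axis against −0.045 expected. Handing in.

```bash
python3 - <<'E'
from bench import ctrl
print(ctrl.sign_off())
E
```

```text
the job is handed in; nothing more can be done
None
```

The hex bar is in the collet against its depth stop, let go, and clamped with the lever fully down. I handed the job in at about 24 s; it gave no verdict.

- **First grasp:** it missed. The real fingertips sit about 26 mm behind the reported TCP, so the jaws shut on top of the bar, pressing it with about 23 N and leaving it in place. I corrected for this and the second grasp held.
- **Feed and stop:** contact came about 83 mm inside the mouth at 8 N, under the 12 N slip limit. I eased the push to under 1 N before releasing the bar.
- **Lever:** the scene and wrist cameras both gave 1.15 rad. The wrist view fitted about 3 px off, while the scene view matched almost exactly. The last push went solid at about 29 N up on the tool (33 N in all).
- **Bar end:** its outer end read about −0.044 m along the feed axis after clamping, against about −0.045 m expected from the contact point. That agrees within measurement error, but I could not see the stop itself.
- **Everything else:** in the last top view the round bars and the other things on the bench looked unmoved.

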